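Pack the whole ceramic tiles and reject the broken ones

TASK

First push the compartment tray square and flush into the corner of the aluminium stop. Then clear the black mat: lay every whole tile flat in the tray, one to a compartment, and drop every tile with a broken corner into the wire reject basket. Finish with the tray still square and flush in its corner, and leave the jar, the tape roll and the tweezers where they are.

Things in the scene. Friction and masses are not known exactly. Their poses are not given: they have to be found in the camera images.
- mat: black work mat, fixed, 220 x 300 x 3 mm (x, y, z); origin at the centre of its underside. The tiles start on it, spread out in two rows.
- stop: L-shaped aluminium corner stop screwed to the bench: two bars 22 mm high, 12 mm thick, at a right angle. Origin: the inner corner, at bench level. The far (+x) bar has its inner face at x=0 and runs 165 mm to -y; the left (+y) bar has its inner face at y=0 and runs 165 mm to -x. The tray belongs at x<0, y<0.
- tray: loose clear blue-grey plastic packing tray, 150 x 150 mm, 18 mm high, about 0.5 kg; 4 mm walls and floor, and one 4 mm divider each way as high as the walls: 2 x 2 compartments of 69 x 69 mm, centres at x, y = +-36.5 mm. Origin: centre of its underside; x, y along its sides (when flush its axes are the stop's and its origin is at -75, -75 mm in the stop's frame).
- basket: fixed steel wire reject basket, outside 150 x 130 mm (x, y), rim 60 mm above the bench, 4 mm walls, 3 mm floor, open on top; origin at the centre of its underside.
- whole1: whole (good) grey ceramic tile, 46 x 46 x 10 mm, 85 g, square with all four corners; origin at its very centre, z through its thickness. None from the start: not in this lot.
- whole2: whole (good) grey ceramic tile, 46 x 46 x 10 mm, 85 g, square with all four corners; origin at its very centre, z through its thickness. None from the start: not in this lot.
- whole3: whole (good) grey ceramic tile, 46 x 46 x 10 mm, 85 g, square with all four corners; origin at its very centre, z through its thickness. None from the start: not in this lot.
- broken1: rejected grey ceramic tile, 46 x 46 x 10 mm, 70 g, with one corner broken away: the square x>3 mm, y>3 mm (20 x 20 mm) is missing; origin at the centre of the full 46 mm square, z through its thickness. Same colour as the whole ones. None from the start: not in this lot.
- broken2: rejected grey ceramic tile, 46 x 46 x 10 mm, 70 g, with one corner broken away: the square x>3 mm, y>3 mm (20 x 20 mm) is missing; origin at the centre of the full 46 mm square, z through its thickness. Same colour as the whole ones. None from the start: not in this lot.
- broken3: rejected grey ceramic tile, 46 x 46 x 10 mm, 70 g, with one corner broken away: the square x>3 mm, y>3 mm (20 x 20 mm) is missing; origin at the centre of the full 46 mm square, z through its thickness. Same colour as the whole ones. None from the start: not in this lot.
- jar: bystander: closed amber glass jar, 52 mm across, 75 mm high; origin at the centre of its underside.
- tape: bystander: roll of blue tape lying flat, 90 mm across, 24 mm high; origin at the centre of its underside.
- tweezers: bystander: steel tweezers lying flat, about 125 mm long along x, 6 mm high; origin at the underside, about mid-length.

How it is judged:
By the outcome, as a careful person would: the job done as asked, in the order asked, and still so for the second after the job is handed in, with the robot touching nothing.
Of whole1, whole2, whole3 only 2 to 3 are there at a start; the rules pass over those that are not, and their reading is None.
Of broken1, broken2, broken3 only 2 to 3 are there at a start; the rules pass over those that are not, and their reading is None.
At some moment in a run one of whole1, whole2, whole3, broken1, broken2, broken3, tray may be knocked a few centimetres aside while the robot is not near it.
Once in a run the grip may slacken for a moment while it holds something.
It also fails if it takes over 210 s, if anything falls off the work surface, if the arm or the gripper's body presses on something with over 40 N, if the wrist force passes 120 N, or if a joint passes its speed limit or range.

ROBOT

A 6-joint arm with a two-finger parallel gripper is mounted at the origin on the work surface. World frame = base frame: x ahead of the robot, y to its left, z up, the work surface at z = 0. Lengths are in m, angles in degrees, forces in N, time in s.
With the tool pointing down it reaches from about 0.325 to 0.9 m from the base axis. Payload 6.1 kg.
Tool frame: the origin (TCP) lies on the centre line of the jaws, within the pads' length; the fingertips stand env.nose_length ahead of it and the grasp point (between the pads) lies 6 mm ahead of it (env.nose_length is the distance from the TCP to the fingertips, in m); z points along the fingers, y is the line along which they close (so a half turn about z gives the same grasp; the last joint's range is limited). The gripper opens to 85 mm and grips with 20 to 120 N. Pads are 22 mm wide; open, the fingers measure 114 mm over their backs; the gripper's body (76 mm by 85 mm) begins 54 mm behind the grasp point. The pads swing forward as they close: fully open they stand 13 mm farther back than shut.
Start: joints at [-7.225, 12.628, 87.462, -0, 79.91, -7.225], TCP at [0.625, -0, 0.256] pointing down, gripper open.
Joint ranges: [-170.65, 170.65], [-52.31, 119.04], [5.05, 147.46], [-71.25, 251.25], [11.57, 151.72], [-153.62, 153.62]. Speed limits (degrees/s): [147.25, 147.25, 172.46, 180, 180, 180].

INTERFACE

Orientations are given as [roll, pitch, yaw] about the fixed x, y, z axes, in that order (R = Rz(yaw) Ry(pitch) Rx(roll)).
In Python, from workcell import readout, viewer, workorder, env gives the robot as it stands.
- The arm moves only by the tool move_arm, never from a script. Its argument "motion" is a list that holds one entry, the list of rows, each a list of 4 numbers: the shift along the tool's x, y, z in mm, then the turn about the tool's z in rad. A call has 1 to 10 rows; each row shifts and turns the commanded pose from where the row before left it, along the tool's axes as they then stand; what a row does not reach is not made up. A row lasts 1/10 s, in which the tool goes at most 50 mm and 8.59 degrees, less where a joint would pass 70% of its speed; a pose out of reach is approached as far as the arm can. A call is refused whole if a number of a shift passes 50 or a number of a turn 0.15, either way. A call with a gripper value outside its range is refused whole. "claw" is the opening, from 0 (shut) to 1 (fully open), set as the call begins (left out, the last holds). The fingers move at their own pace and stop on an object; the grip force is fixed at half the most. Time passes only in rows, so rows that do not move let the fingers close. It gives the time, the measured TCP pose, the force, the opening and the grip force at its end, in the units of the state.
- readout.state(): the state, without advancing time (a new reading comes with each control period).
- viewer.camera(name): name is "scene" or "side" or "wrist"; returns a dict with "img" (420x560x3 uint8, red, green, blue), "fx", "fy", "cx", "cy" (pixels), "k1" (the pictures are not rectified: a ray, as slopes to the right and down, at radius r is drawn at 1 + k1 r^2 times it, then the intrinsics apply), "R" (3x3) and "t" (3): a world point X has camera coordinates R X + t. Camera axes: x right, y down, z forward; pixel columns grow to the right and rows downward; lengths in m; the calibration is good to about 2 mm. A picture is of the moment at which its call begins. There is no depth.
- workorder.sign_off(): hands the job in; it is judged then, once.
The state is a dict: "time_s": time; "joints": joint angles; "joint_velocities": joint speeds; "joint_torque": joint torques, N m; "eef_pos": TCP position; "ee_rot": TCP orientation; "contact_force": force on the tool from outside, world axes, zero at the start; "wrist_torque": the same for the moment, N m; "grip_width": finger opening in m; "finger_force": force on a finger pad.
Only numpy, scipy, OpenCV 4.12 (cv2) and the standard library are available. Lean on these libraries where they do the work, as an engineer would, in place of code of your own. Each camera call takes 0.05 s, during which the arm holds its last target. There are 200 camera calls.

## Working session

There is one attempt and no reset: what is moved stays moved. The work goes in short steps, Python scripts to look and compute and a tool call to move; the robot and the scene stay as the last step left them, time stands still between calls to the robot, and variables do not carry over. Pictures are saved under pics/ and viewed, at most 14 in all, crops included, and the job is handed in when it is done.

Besides the shell and the picture viewer there is one more tool, called after "Call:" as name([rows], argument=value, ...), one row to a line, values as JSON. move_arm: Moves the arm, as the interface text tells. Its arguments: {"type":"object","properties":{"motion":{"type":"array"},"claw":{"type":"number"}},"required":["motion"]}

```bash
mkdir -p pics; ls; cat > h.py <<'E'
import numpy as np, cv2
from workcell import readout, viewer, workorder, env
def shot(n,f):
    c=viewer.camera(n); cv2.imwrite('pics/'+f+'.png',c['img'][:,:,::-1]); np.savez('pics/'+f,**c); return c
def ray(c,u,v):
    x=(u-c['cx'])/c['fx'];y=(v-c['cy'])/c['fy'];rd=np.hypot(x,y);r=rd
    for _ in range(30): r=rd/(1+c['k1']*r*r)
    s=r/rd if rd>0 else 1
    d=c['R'].T@np.array([x*s,y*s,1]); o=-c['R'].T@c['t']; return o,d
def pt(c,u,v,z):
    o,d=ray(c,u,v); return (o+d*(z-o[2])/d[2])
def proj(c,X):
    p=c['R']@np.array(X)+c['t'];x,y=p[:2]/p[2];k=1+c['k1']*(x*x+y*y)
    return np.array([c['cx']+c['fx']*x*k,c['cy']+c['fy']*y*k])
def load(f): return dict(np.load('pics/'+f+'.npz'))
E
python3 - <<'E'
from h import *
for n in ['scene','side','wrist']:
    c=shot(n,n+'0'); print(n,-c['R'].T@c['t'],c['R'][2],c['fx'],c['k1'])
s=readout.state();print(s,env.nose_length)
E
```

```text
pics
scene [ 1.43186114 -0.35200478  0.79668213] [-0.70187581  0.30970811 -0.64144464] 501.8482809163435 0.01218158618004676
side [0.31297662 0.87673249 0.69488777] [ 0.26341332 -0.76918231 -0.58221302] 394.14015805348976 -0.022031238455105132
wrist [0.62559292 0.06626595 0.37193192] [-0.00182281 -0.26232146 -0.96497882] 367.09959447407596 -0.03797449897198649
{'time_s': 0.15, 'joints': array([-7.22547885e+00,  1.26659989e+01,  8.75124220e+01,  3.58929860e-04,
        7.99114465e+01, -7.22387769e+00]), 'joint_velocities': array([-0.01324154, -0.12855797, -0.16604811, -0.0217098 ,  0.07057977,
        0.08252289]), 'joint_torque': array([ 5.24838761e-04, -4.97483325e+01, -3.89904678e+01, -1.73041117e-04,
        7.14129725e-03, -8.50862284e-05]), 'eef_pos': array([6.24552396e-01, 4.95932995e-05, 2.55422398e-01]), 'ee_rot': array([-1.79910890e+02, -1.16510037e-02,  8.99983266e+01]), 'contact_force': array([ 0.01337702, -0.16591431,  0.19256119]), 'wrist_torque': array([-0.0574242 ,  0.03841653,  0.00119136]), 'finger_force': 0.0, 'grip_width': 0.08552528693453673} 0.025
```

View pics/scene0.png

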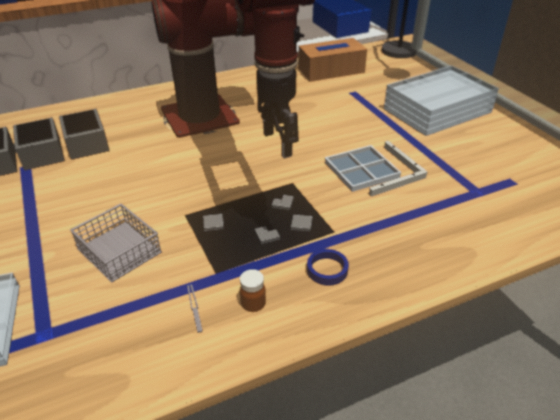

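View pics/side0.png

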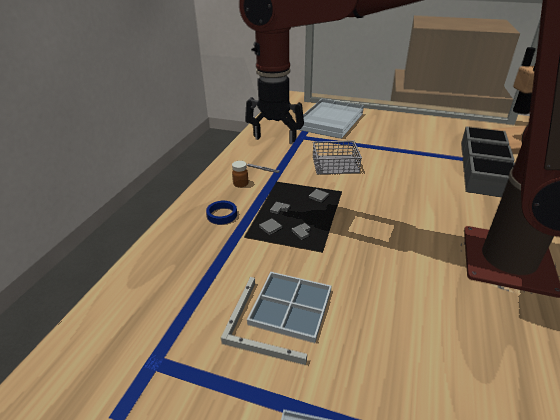

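The scene view shows the basket at (116,240), four tiles on the mat, the tray at (362,168) and the stop beyond it at (425,175). The side view shows the tray at (290,305) and the stop corner at (225,338). Next I'll enlarge them.

```bash
python3 - <<'E'
from h import *
a=cv2.imread('pics/side0.png'); 
x=cv2.resize(a[265:370,210:345],None,fx=5.5,fy=5.5,interpolation=2); cv2.imwrite('pics/c1.png',x)
y=cv2.resize(a[130:250,230:380],None,fx=5,fy=5,interpolation=2); cv2.imwrite('pics/c2.png',y)
E
```

```text
(no output)
```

View pics/c1.png

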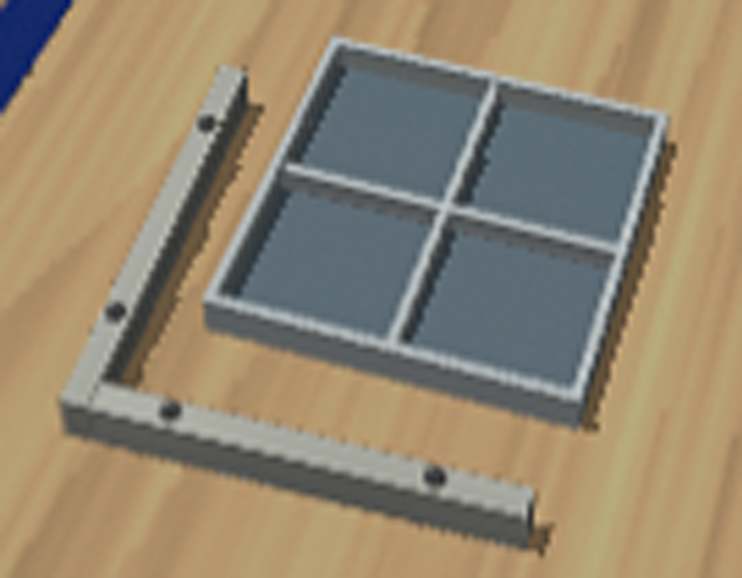

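View pics/c2.png

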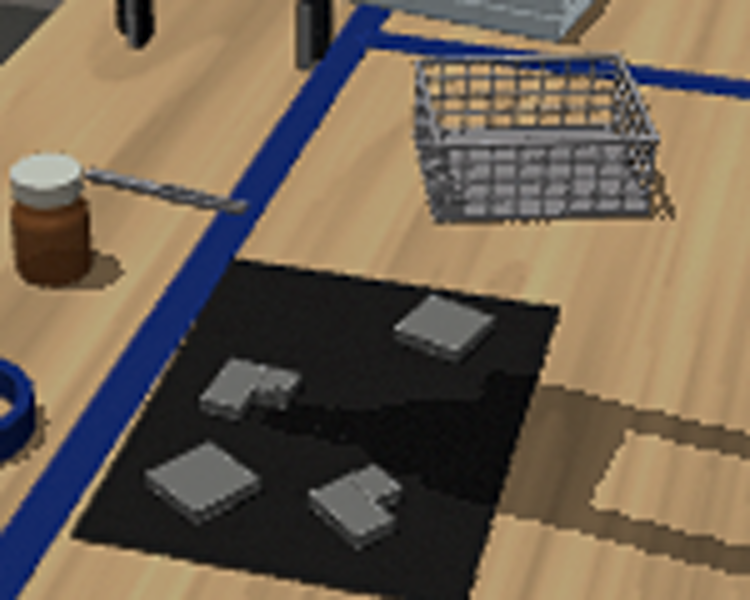

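```bash
cat >> h.py <<'E'
from scipy.optimize import least_squares
def fit(pts,model):  # rigid 2D fit world pts -> x,y,yaw, residual
    P=np.array(pts)[:,:2];M=np.array(model)/1000.
    f=lambda q:((M@np.array([[np.cos(q[2]),np.sin(q[2])],[-np.sin(q[2]),np.cos(q[2])]])+q[:2])-P).ravel()
    best=min((least_squares(f,[*P.mean(0),a]) for a in (0,1.57,3.14,-1.57)),key=lambda r:r.cost)
    q=best.x; return np.round(q[:2]*1000,1),np.round(np.degrees(q[2]),2),np.round(np.abs(best.fun).max()*1000,1)
E
python3 - <<'E'
from h import *
c=load('side0')
A=lambda L,z:[pt(c,210+(u+.5)/5.5-.5,265+(v+.5)/5.5-.5,z) for u,v in L]
B=lambda L,z:[pt(c,230+(u+.5)/5-.5,130+(v+.5)/5-.5,z) for u,v in L]
print('stop',fit(A([(107,384),(63,402),(220,67),(246,72),(533,490)],.022),[(0,0),(12,12),(12,-165),(0,-165),(-165,0)]))
print('tray',fit(A([(337,38),(665,115),(583,395),(207,300),(446,207)],.018),[(75,-75),(-75,-75),(-75,75),(75,75),(0,0)]))
print('mat',fit(B([(233,260),(558,307),(74,537)],.003),[(110,-150),(-110,-150),(110,150)]))
sq=[(23,-23),(-23,-23),(-23,23),(23,23)]
print('W1',fit(B([(436,295),(494,325),(453,352),(395,328)],.013),sq))
print('W2',fit(B([(208,443),(260,482),(202,516),(146,480)],.013),sq))
br=[(-23,-23),(-23,23),(3,23),(3,3),(23,3),(23,-23)]
# clockwise world order: use outlines
print('B1',fit(B([(237,359),(300,378),(289,399),(253,392),(236,413),(201,403)],.013)[0:0]+B([(237,359),(201,403),(236,413),(253,392),(289,399),(300,378)],.013),[(-23,-23),(-23,23),(3,23),(3,3),(23,3),(23,-23)]))
print('B1r',fit(B([(237,359),(300,378),(289,399),(253,392),(236,413),(201,403)],.013),br))
L=[(308,498),(374,464),(401,489),(371,500),(393,519),(358,545)]
L=[(308,498),(374,464),(401,489),(370,499),(394,520),(358,542)]
print('B2',fit(B([L[0],L[1],L[2],L[3],L[4],L[5]],.013),br),fit(B([L[0],L[5],L[4],L[3],L[2],L[1]],.013),br))
print('basket',fit(B([(415,60),(625,57),(658,138),(432,140)],.060),[(75,-65),(-75,-65),(-75,65),(75,65)]))
print('tape..jar',B([(52,270)],0), B([(90,175),(245,208)],.003))
s=load('scene0')
for n,q in dict(tray=(362,168),basket=(116,240)).items(): print(n,pt(s,*q,.018))
E
```

```text
stop (array([577.2, 439.2]), np.float64(2.42), np.float64(2.1))
tray (array([482.3, 314.4]), np.float64(0.23), np.float64(2.8))
mat (array([569.7, -28.8]), np.float64(1.99), np.float64(1.9))
W1 (array([ 527.9, -125.8]), np.float64(336.91), np.float64(3.3))
W2 (array([618.6,  66. ]), np.float64(-28.76), np.float64(1.6))
B1 (array([618.4, -22.6]), np.float64(277.01), np.float64(49.1))
B1r (array([620.4, -24.6]), np.float64(84.04), np.float64(2.5))
B2 (array([527.7,  57.4]), np.float64(144.4), np.float64(2.4)) (array([524.9,  57.1]), np.float64(-42.49), np.float64(66.0))
basket (array([ 523.1, -352. ]), np.float64(19.15), np.float64(5.2))
tape..jar [array([ 0.79558414, -0.1308102 ,  0.        ])] [array([ 0.81764709, -0.25197121,  0.003     ]), array([ 0.69735404, -0.24070707,  0.003     ])]
tray [0.49942463 0.30462728 0.018     ]
basket [ 0.50751158 -0.35357526  0.018     ]
```

```bash
python3 - <<'E'
from h import *
def ov(f,box,k,out):
    c=load(f); a=c['img'][:,:,::-1]; x0,y0,x1,y1=box; im=cv2.resize(a[y0:y1,x0:x1],None,fx=k,fy=k,interpolation=2)
    def poly(q,M,z,col):
        t=np.radians(q[2]);R=np.array([[np.cos(t),-np.sin(t)],[np.sin(t),np.cos(t)]])
        P=[proj(c,[*(R@np.array(m)/1000+np.array(q[:2])/1000),z]) for m in M]
        cv2.polylines(im,[np.int32([((p-[x0,y0])+.5)*k for p in P])],True,col,1)
    sq=lambda a,b:[(a,b),(-a,b),(-a,-b),(a,-b)]
    br=[(-23,-23),(-23,23),(3,23),(3,3),(23,3),(23,-23)]
    poly((482.3,314.4,.23),sq(75,75),.018,(0,0,255)); poly((577.2,439.2,2.42),[(0,0),(-165,0),(-165,12),(12,12),(12,-165),(0,-165)],.022,(0,255,0))
    poly((569.7,-28.8,2),sq(110,150),.003,(255,255,0))
    poly((527.9,-125.8,-23),sq(23,23),.013,(0,0,255));poly((618.6,66,-28.8),sq(23,23),.013,(0,0,255))
    poly((620.4,-24.6,84),br,.013,(0,255,0));poly((527.7,57.4,144.4),br,.013,(0,255,0))
    poly((523.1,-352,19.15),sq(75,65),.06,(0,0,255));poly((523.1,-352,2),sq(75,65),.06,(0,255,255))
    cv2.imwrite('pics/'+out+'.png',im)
ov('scene0',(60,130,440,320),2.1,'o1')
E
```

```text
(no output)
```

View pics/o1.png

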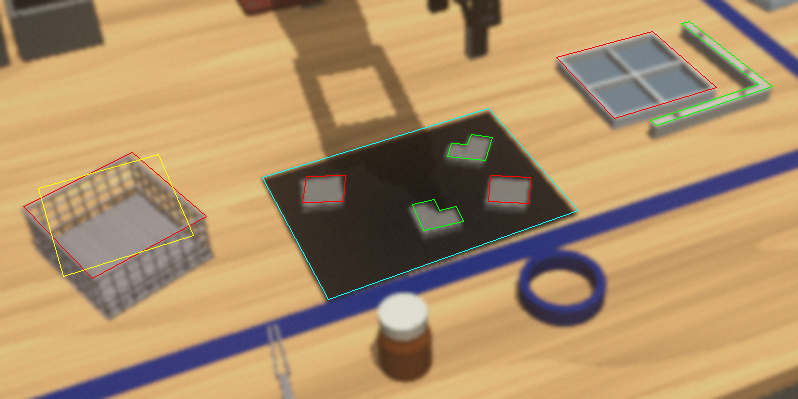

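The overlay matches the scene camera within about 2 mm. Only the basket is off, by about 10 mm, which its opening tolerates. I'll start the tray push with the fingers wide open along the tray's -y face.

Call:
move_arm([
  [[35,-23,15,0],[35,-23,15,0],[36,-23,15,0],[35,-23,15,0],[35,-22,15,0],[36,-23,15,-0.042],[0,0,30,0],[0,0,30,0],[0,0,30,0],[0,0,25,0]],
], claw=1)

```text
time_s: 1.15
eef_pos: [0.487, 0.212, 0.0495]
ee_rot: [-179.9, 0.0, 92.4]
contact_force: [-0.6, 0.4, 0.3]
grip_width: 0.0855
finger_force: 0.0
```

```bash
python3 - <<'E'
from h import *
c=shot('side','s1'); a=cv2.imread('pics/s1.png')
cv2.imwrite('pics/s1c.png',cv2.resize(a[220:370,200:380],None,fx=4,fy=4,interpolation=2))
E
```

```text
(no output)
```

View pics/s1c.png

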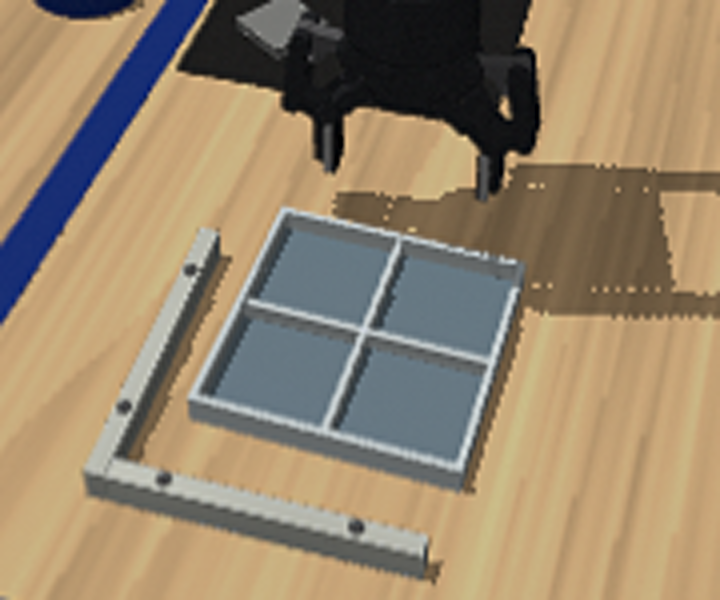

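Fingertips are at crop pixels (330,170) and (484,198), just outside the tray's -y wall. I'll work out their height.

```bash
python3 - <<'E'
from h import *
c=load('s1')
for u,v in ((282.5,262.5),(321,269.5)):
  for y in(.212,.223):
    o,d=ray(c,u,v);print(o+d*(y-o[1])/d[1])
E
```

```text
[0.53527063 0.212      0.02821872]
[0.53159211 0.223      0.03925077]
[0.43960726 0.212      0.03320457]
[0.43751177 0.223      0.04415411]
```

Call:
move_arm([
  [[0,0,15,0],[0,0,8,0],[0,0,4,0],[0,0,3,0],[0,0,0,0]],
])

```text
time_s: 1.7
eef_pos: [0.4884, 0.2121, 0.0217]
ee_rot: [180.0, -0.0, 92.4]
contact_force: [-0.1, -0.2, 1.1]
grip_width: 0.0852
finger_force: 0.0
```

Call:
move_arm([
  [[6,0,0,0],[6,0,0,0],[6,0,0,0],[6,0,0,0],[6,0,0,0],[6,0,0,0],[6,0,0,0],[6,0,0,0],[4,0,0,0],[2,0,0,0]],
])

```text
time_s: 2.7
eef_pos: [0.486, 0.266, 0.0218]
ee_rot: [180.0, 0.1, 92.5]
contact_force: [-0.2, -7.4, 4.0]
grip_width: 0.0853
finger_force: 3.3
```

Call:
move_arm([
  [[2,0,0,0],[2,0,0,0],[2,0,0,0],[1,0,0,0],[1,0,0,0]],
])

```text
time_s: 3.2
eef_pos: [0.4857, 0.2728, 0.0217]
ee_rot: [-180.0, 0.2, 92.5]
contact_force: [0.2, -13.8, 7.2]
grip_width: 0.0853
finger_force: 6.8
```

Call:
move_arm([
  [[1,0,0,0],[1,0,0,0],[1,0,0,0],[1,0,0,0],[0,0,0,0]],
])

```text
time_s: 3.7
eef_pos: [0.4856, 0.2732, 0.0217]
ee_rot: [-179.9, 0.5, 92.5]
contact_force: [-1.3, -27.2, 12.7]
grip_width: 0.0853
finger_force: 13.6
```

```bash
python3 - <<'E'
from h import *
c=shot('side','s2'); a=cv2.imread('pics/s2.png')
cv2.imwrite('pics/s2c.png',cv2.resize(a[250:370,210:350],None,fx=5,fy=5,interpolation=2))
E
```

```text
(no output)
```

View pics/s2c.png

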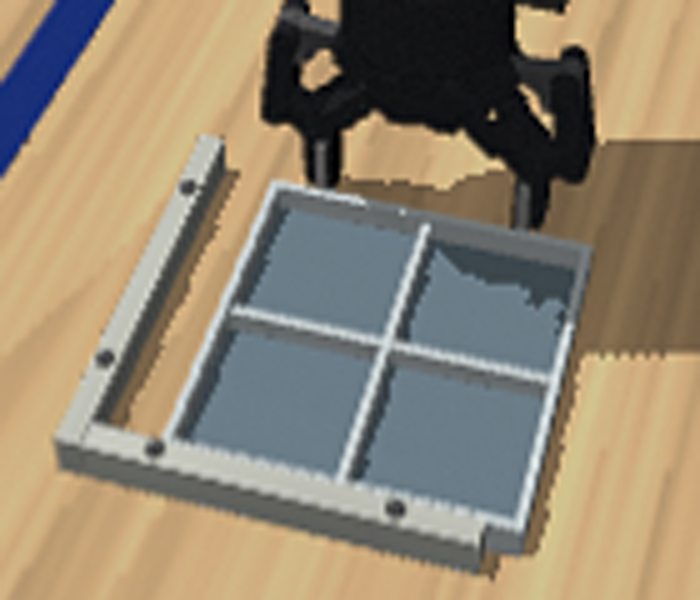

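The tray now lies against the +y bar, and the +x gap is still open at crop (150,380). Next I'll back off, turn 90° and go round to the -x side.

Call:
move_arm([
  [[-15,0,0,0],[-10,0,-20,0],[0,0,-40,0],[35,-33,0,0],[35,-33,0,0.14],[35,-33,0,0.14],[0,0,0,0.14],[0,0,0,0.14],[0,0,0,0.14],[0,0,0,0.14]],
])

```text
time_s: 4.75
eef_pos: [0.3896, 0.356, 0.0812]
ee_rot: [-179.9, 0.0, 44.7]
contact_force: [0.3, 0.2, -0.6]
grip_width: 0.0853
finger_force: 0.0
```

Call:
move_arm([
  [[0,0,0,0.14],[0,0,0,0.14],[0,0,0,0.14],[0,0,0,0.14],[0,0,0,0.14],[0,0,0,0.031],[0,0,0,0]],
])

```text
time_s: 5.45
eef_pos: [0.3899, 0.3557, 0.0811]
ee_rot: [-180.0, 0.0, 3.1]
contact_force: [-0.4, -0.5, -0.8]
grip_width: 0.0853
finger_force: 0.0
```

Call:
move_arm([
  [[-7,0,20,0.012],[0,0,20,0],[0,0,12,0],[0,0,6,0],[0,0,0,0],[5,0,0,0],[5,0,0,0],[5,0,0,0],[5,0,0,0],[0,0,0,0]],
])

```text
time_s: 6.45
eef_pos: [0.4042, 0.356, 0.024]
ee_rot: [-180.0, -0.0, 2.3]
contact_force: [-1.4, -0.2, 2.7]
grip_width: 0.0855
finger_force: 1.1
```

Call:
move_arm([
  [[3,0,1,0],[3,0,1,0],[3,0,0,0],[2,0,0,0],[2,0,0,0],[1,0,0,0],[1,0,0,0],[0,0,0,0]],
])

```text
time_s: 7.25
eef_pos: [0.418, 0.3563, 0.0215]
ee_rot: [180.0, 0.1, 2.3]
contact_force: [-5.1, 0.0, 3.3]
grip_width: 0.0855
finger_force: 2.5
```

Call:
move_arm([
  [[1,0,0,0],[1,0,0,0],[1,0,0,0],[1,0,0,0],[1,0,0,0],[0,0,0,0]],
])

```text
time_s: 7.85
eef_pos: [0.4204, 0.3564, 0.0214]
ee_rot: [179.9, 0.4, 2.3]
contact_force: [-16.0, -0.1, 12.2]
grip_width: 0.0852
finger_force: 7.7
```

Call:
move_arm([
  [[1,0,0,0],[1,0,0,0],[1,0,0,0],[0,0,0,0],[-3,0,0,0],[-12,0,0,0],[0,0,-30,0],[0,0,-40,0],[0,0,-40,0],[0,0,0,0]],
])

```text
time_s: 8.85
eef_pos: [0.4157, 0.3586, 0.1384]
ee_rot: [-179.6, -0.7, 2.3]
contact_force: [0.5, 1.0, 1.3]
grip_width: 0.0853
finger_force: 0.0
```

```bash
python3 - <<'E'
from h import *
c=shot('side','s3'); a=cv2.imread('pics/s3.png')
cv2.imwrite('pics/s3c.png',cv2.resize(a[250:370,210:350],None,fx=5,fy=5,interpolation=2))
E
```

```text
(no output)
```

View pics/s3c.png

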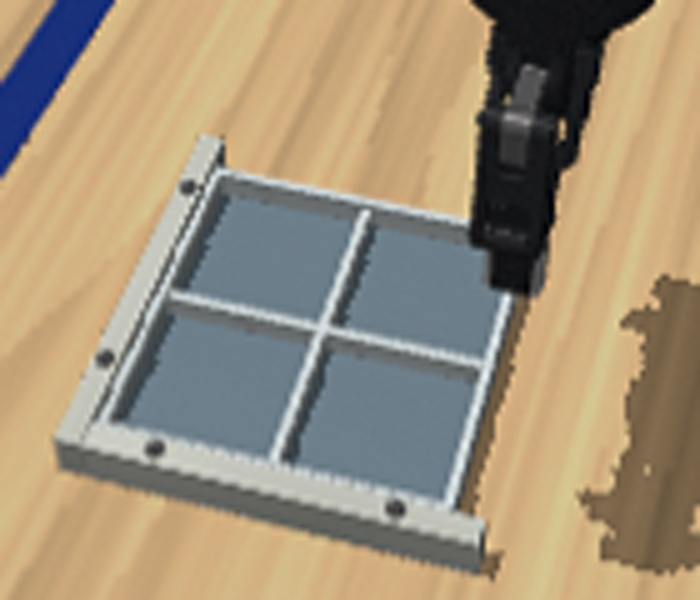

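The tray is square and flush against both bars, at crop (110,430). Next I'll move over W2.

Call:
move_arm([
  [[24,37.5,0,0],[24,37.5,0,0],[24,37.5,0,0],[24,37.5,0,0],[24,37.5,0,0],[24,37.5,0,0],[24,37.5,0,0],[23,37.5,0,0.136],[0,0,0,0.136],[0,0,0,0.136]],
])

```text
time_s: 9.9
eef_pos: [0.6146, 0.0621, 0.1295]
ee_rot: [180.0, 0.1, -21.5]
contact_force: [-0.8, -0.3, -0.5]
grip_width: 0.0851
finger_force: 0.0
```

Call:
move_arm([
  [[0,0,0,0.135],[0,0,0,0],[0,0,0,0]],
])

```text
time_s: 10.2
eef_pos: [0.6141, 0.064, 0.1302]
ee_rot: [180.0, 0.1, -28.6]
contact_force: [-0.2, -0.1, 1.0]
grip_width: 0.0855
finger_force: 0.0
```

```bash
python3 - <<'E'
from h import *
c=shot('wrist','w1')
s=readout.state();print(s['eef_pos'],s['ee_rot'])
E
```

```text
[0.61420196 0.06415393 0.13049515] [ 1.79972207e+02  4.10715146e-02 -2.85704037e+01]
```

View pics/w1.png

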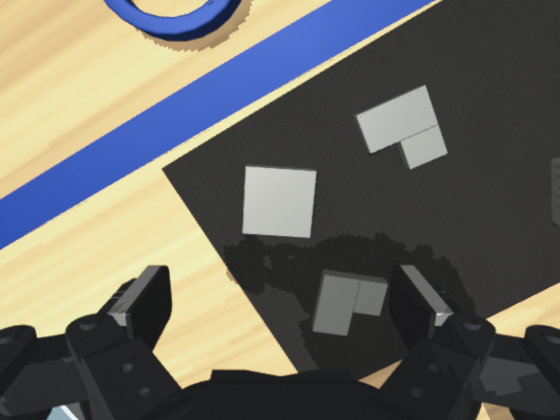

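W2 is at about (279,202), B1 at (405,125) and B2 at (345,300). I'll refine all three from these corners; the finger tips look about 7 mm thick.

```bash
python3 - <<'E'
from h import *
c=load('w1')
F=lambda L,m:fit([pt(c,u,v,.013) for u,v in L],m)
sq=[(23,-23),(-23,-23),(-23,23),(23,23)]
br=[(-23,-23),(-23,23),(3,23),(3,3),(23,3),(23,-23)]
print(F([(246,166),(316,170),(311,237),(242,233)],sq),F([(246,166),(242,233),(311,237),(316,170)],sq))
for L in ([(356,117),(425,86),(447,153),(411,168),(400,140),(370,153)],[(323,270),(387,280),(381,315),(355,311),(347,335),(313,331)]):
  # vertex order: full corner opposite the notch is br[0]
  for k in range(6):
    M=L[k:]+L[:k]
    for N in (M,M[:1]+M[:0:-1]):
      r=F(N,br)
      if r[2]<6: print(r)
E
```

```text
(array([621.9,  61. ]), np.float64(57.85), np.float64(0.6)) (array([621.9,  61. ]), np.float64(192.55), np.float64(59.0))
(array([623.3, -28.5]), np.float64(85.87), np.float64(1.0))
(array([530.4,  53. ]), np.float64(143.47), np.float64(2.2))
```

Call:
move_arm([
  [[6.5,-2,20,0.06],[0,0,40,0],[0,0,25,0],[0,0,12,0],[0,0,7,0],[0,0,0,0]],
])

```text
time_s: 10.85
eef_pos: [0.6212, 0.0628, 0.0271]
ee_rot: [180.0, 0.0, -32.1]
contact_force: [-0.1, 0.3, -0.1]
grip_width: 0.0851
finger_force: 0.0
```

Call:
move_arm([
  [[0,0,0,0],[0,0,0,0],[0,0,0,0],[0,0,0,0],[0,0,0,0],[0,0,0,0]],
], claw=0)

```text
time_s: 11.45
eef_pos: [0.6227, 0.0627, 0.0292]
ee_rot: [-179.9, -0.2, -32.2]
contact_force: [-0.1, -0.4, 5.5]
grip_width: 0.0438
finger_force: 61.8
```

Call:
move_arm([
  [[0,0,-30,0],[0,0,-40,0],[-33,-17.5,0,0],[-33,-17.5,0,0],[-33,-17.5,0,0],[-33,-17.5,0,0],[-33,-17.5,0,0],[-33,-17.5,0,0],[-33,-17,0,0],[-34,-17,0,0]],
])

```text
time_s: 12.45
eef_pos: [0.4702, 0.3227, 0.0976]
ee_rot: [-180.0, -0.0, -32.2]
contact_force: [0.4, 0.7, -1.8]
grip_width: 0.0438
finger_force: 61.5
```

Call:
move_arm([
  [[0,0,0,-0.12],[0,0,0,-0.12],[0,0,0,-0.12],[0,0,0,-0.12],[0,0,0,-0.124],[0,0,0,0],[0,0,0,0]],
])

```text
time_s: 13.15
eef_pos: [0.471, 0.3216, 0.0974]
ee_rot: [-180.0, -0.0, 2.2]
contact_force: [0.7, 0.2, -1.8]
grip_width: 0.0442
finger_force: 61.5
```

```bash
python3 - <<'E'
from h import *
c=shot('wrist','w2')
s=readout.state();print(s['eef_pos'],s['ee_rot'])
E
```

```text
[0.47106231 0.32156771 0.09740862] [-1.79996480e+02 -5.97238428e-03  2.23763191e+00]
```

View pics/w2.png

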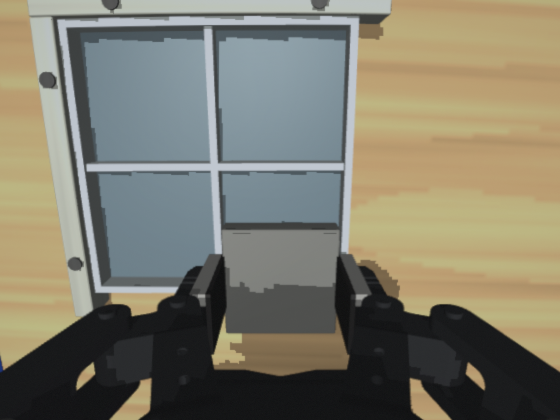

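The tile is held level at (280,280), with the tray's divider cross at (214,167) and its top corners at (62,22) and (357,19). I'll compute the tray pose from these.

```bash
python3 - <<'E'
from h import *
c=load('w2')
r=fit([pt(c,u,v,.018) for u,v in [(214,167),(62,22),(357,19),(97,292)]],[(0,0),(75,75),(75,-75),(-75,75)]);print(r)
t=np.radians(r[1]);R=np.array([[np.cos(t),-np.sin(t)],[np.sin(t),np.cos(t)]])
for m in((-36.5,-36.5),(36.5,-36.5)):print(r[0]+R@m)
for z in (.07,.08): print(z,fit([pt(c,u,v,z) for u,v in [(222,229),(339,229)]],[(23,23),(23,-23)]))
E
```

```text
(array([506.2, 357.9]), np.float64(2.26), np.float64(2.1))
[471.16773963 319.98904204]
[544.11095796 322.86773963]
0.07 (array([467.7, 321. ]), np.float64(2.24), np.float64(1.2))
0.08 (array([471.1, 321.2]), np.float64(2.24), np.float64(0.5))
```

Call:
move_arm([
  [[0,0,25,0],[0,0,20,0],[0,0,10,0],[0,0,4,0],[0,0,2,0],[0,0,0,0]],
])

```text
time_s: 13.8
eef_pos: [0.4716, 0.3218, 0.0369]
ee_rot: [-180.0, -0.1, 2.4]
contact_force: [0.2, -0.9, -0.7]
grip_width: 0.0441
finger_force: 61.5
```

Call:
move_arm([
  [[0,0,2,0],[0,0,1,0],[0,0,1,0],[0,0,1,0],[0,0,0,0]],
])

```text
time_s: 14.3
eef_pos: [0.4714, 0.3217, 0.0319]
ee_rot: [-180.0, -0.0, 2.4]
contact_force: [-1.2, -0.7, 3.3]
grip_width: 0.044
finger_force: 65.8
```

Call:
move_arm([
  [[0,0,0,0],[0,0,0,0],[0,0,0,0],[0,0,-2,0],[0,0,-15,0],[0,0,-35,0],[0,0,-40,0],[0,0,0,0]],
], claw=0.62)

```text
time_s: 15.1
eef_pos: [0.4749, 0.3233, 0.1306]
ee_rot: [-179.8, -0.6, 2.4]
contact_force: [1.2, 0.2, 0.8]
grip_width: 0.0533
finger_force: 0.0
```

```bash
python3 - <<'E'
from h import *
a=shot('side','s4')['img'];b=shot('wrist','w3')['img']
x=cv2.resize(a[160:370,210:350],None,fx=2.85,fy=2.85,interpolation=2)[:598]
y=cv2.resize(b,(400,300))
im=np.zeros((598,800,3),np.uint8);im[:x.shape[0],:x.shape[1]]=x;im[:300,400:]=y
cv2.imwrite('pics/m1.png',im[:,:,::-1])
E
```

```text
(no output)
```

View pics/m1.png

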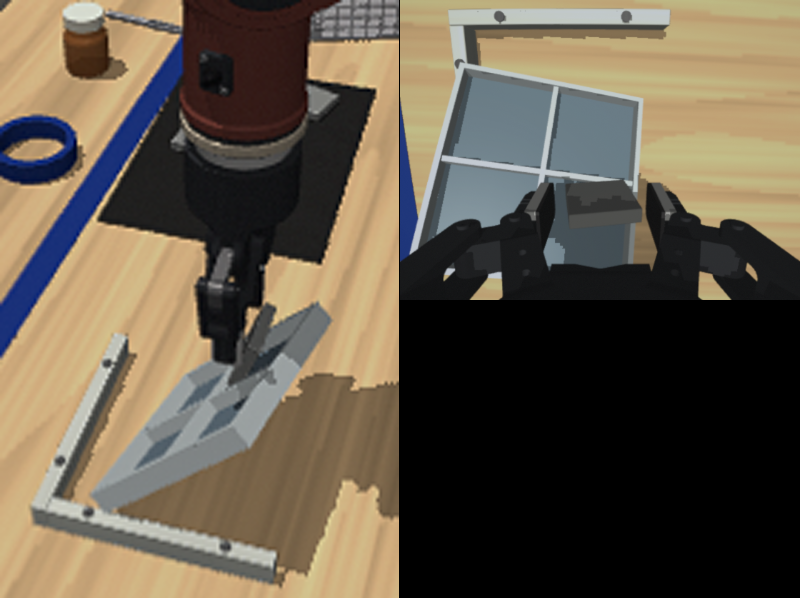

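The tray has been lifted: the opening fingers wedged against the compartment walls. It hangs tilted, with its far corner at crop (95,500). I'll lower it gently clear of the stop, then close slightly to free it.

Call:
move_arm([
  [[-2,4,8,0],[-2,4,9,0],[-2,4,9,0],[-2,4,9,0],[-2,4,9,0],[-2,4,9,0],[0,3,8,0],[0,3,7,0],[0,0,6,0],[0,0,0,0]],
])

```text
time_s: 16.2
eef_pos: [0.4604, 0.2907, 0.0488]
ee_rot: [180.0, 0.0, 2.4]
contact_force: [0.6, -1.4, 1.6]
grip_width: 0.0529
finger_force: 0.9
```

```bash
python3 - <<'E'
from h import *
a=shot('side','s5')['img'];b=shot('wrist','w4')['img']
x=cv2.resize(a[160:370,210:350],None,fx=2.85,fy=2.85,interpolation=2)[:598]
y=cv2.resize(b,(400,300))
im=np.zeros((598,800,3),np.uint8);im[:x.shape[0],:x.shape[1]]=x;im[:300,400:]=y
cv2.imwrite('pics/m2.png',im[:,:,::-1])
E
```

```text
(no output)
```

View pics/m2.png

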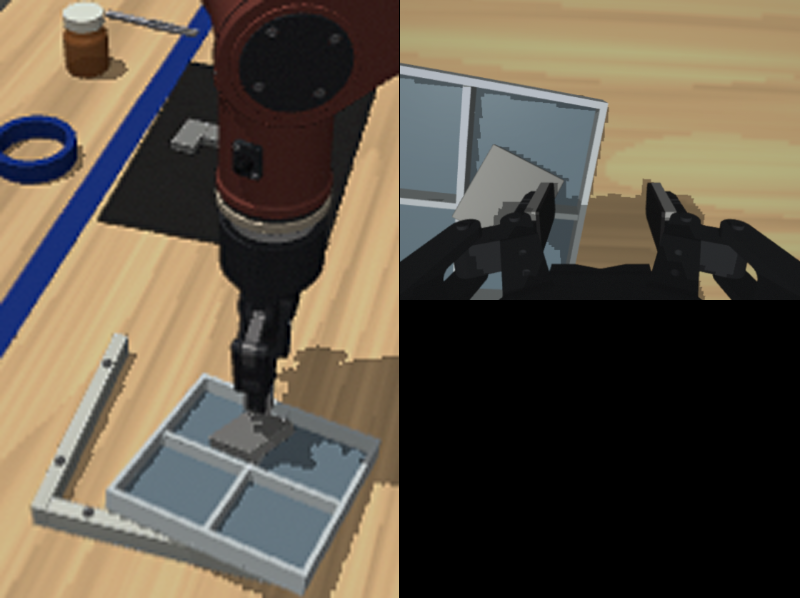

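The tray came off the fingers and lies askew near the +y bar, with the tile leaning in it at crop (250,435). I'll rise clear for an unobstructed composite look.

Call:
move_arm([
  [[0,0,-10,0],[0,0,-30,0],[0,0,-40,0],[0,-10,-40,0],[0,-10,-40,0],[-10,0,-40,0],[0,0,0,0],[0,0,0,0]],
])

```text
time_s: 17.1
eef_pos: [0.45, 0.3114, 0.2517]
ee_rot: [-179.9, -0.2, 2.4]
contact_force: [-0.2, 0.2, -0.9]
grip_width: 0.0528
finger_force: 0.0
```

```bash
python3 - <<'E'
from h import *
a=shot('side','s6')['img'];b=shot('wrist','w5')['img'];d=shot('scene','c6')['img']
im=np.zeros((600,800,3),np.uint8)
x=cv2.resize(a[260:380,215:375],(400,300),interpolation=2)
y=cv2.resize(d[120:210,310:430],(400,300),interpolation=2)
im[:300,:400]=x;im[:300,400:]=y;im[300:,:400]=cv2.resize(b,(400,300),interpolation=3)
im[300:,400:]=cv2.resize(a[150:270,220:380],(400,300),interpolation=2)
cv2.imwrite('pics/m3.png',im[:,:,::-1]);print(readout.state()['eef_pos'],readout.state()['ee_rot'])
E
```

```text
[0.44875633 0.31026976 0.24791823] [1.79945809e+02 1.31128532e-01 2.40469934e+00]
```

View pics/m3.png

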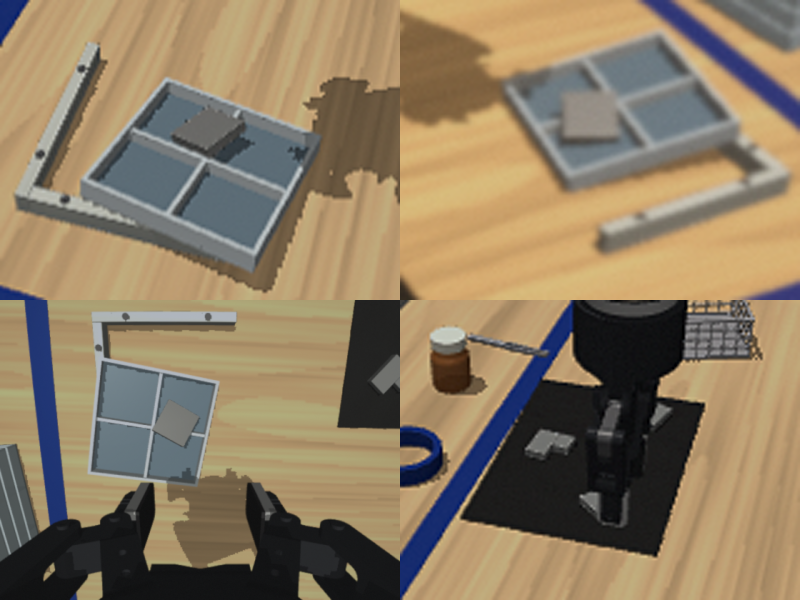

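The composite shows the tray resting tilted on the +y bar, with wrist-panel corners (102,361), (219,381), (196,484) and (90,471). The tile lies across the divider at about (177,424). I'll fit 6-DOF poses from all three cameras.

```bash
cat >> h.py <<'E'
from scipy.spatial.transform import Rotation as Rn
def fit6(obs,x0):  # obs: (cam,[(model mm),(u,v)])
    def f(q):
        R=Rn.from_euler('xyz',q[3:]).as_matrix()
        return np.concatenate([proj(c,R@np.array(m)/1000+q[:3])-np.array(p) for c,L in obs for m,p in L])
    r=least_squares(f,x0,loss='soft_l1'); return np.round(r.x[:3]*1000,1),np.round(np.degrees(r.x[3:]),1),np.round(f(r.x).reshape(-1,2),1)
E
python3 - <<'E'
from h import *
W=lambda u,v:(u*1.4+.2,(v-300)*1.4+.2); S=lambda u,v:(215+u/2.5-.3,260+v/2.5-.3); C=lambda u,v:(310+(u-400)/3.333-.3,120+v/3.333-.3)
w,s,c=load('w5'),load('s6'),load('c6')
T=[(75,75,18),(75,-75,18),(-75,-75,18),(-75,75,18)]
# +x+y, +x-y, -x-y, -x+y
q=fit6([(w,list(zip(T,[W(102,361),W(219,381),W(196,484),W(90,471)]))),(s,list(zip(T,[S(83,182),S(167,80),S(319,140),S(257,262)]))),(c,list(zip(T,[C(740,126),C(570,183),C(505,88),C(658,33)])))],[.49,.33,.01,0,0,-.1]);print('tray',q)
M=[(23,23,5),(23,-23,5),(-23,-23,5),(-23,23,5)]
q=fit6([(w,list(zip(M,[W(173,402),W(199,417),W(183,447),W(152,430)]))),(s,list(zip(M,[S(173,130),S(209,107),S(244,122),S(209,149)]))),(c,list(zip(M,[C(621,140),C(561,137),C(565,90),C(615,92)])))],[.5,.3,.02,0,0,-.5]);print('tile',q)
E
```

```text
tray (array([452. , 375.8,   4.6]), array([10.2, -1.1, -9. ]), array([[-2.1, -5.2],
       [ 0.4,  0.4],
       [ 1.5,  0.4],
       [-0.1,  1.3],
       [-0.6,  0.5],
       [-0.4,  0.4],
       [ 0.6,  0.8],
       [-0.7,  0.1],
       [-0.6,  0.1],
       [-1.4,  0. ],
       [-1.7,  0.5],
       [ 0.3,  1.5]]))
tile (array([456.7, 343.1,  23.3]), array([  3.1,  22. , -27.9]), array([[-4.9, -3.6],
       [ 0.9,  0.7],
       [ 0.2,  0.7],
       [-0. , -0.3],
       [-0.8,  1.4],
       [ 0. , -0.1],
       [ 0.7, -0.3],
       [-0.8,  0.2],
       [-1.2, -0.8],
       [-0.1,  0.2],
       [-1.6,  0.6],
       [ 0. , -0.1]]))
```

Call:
move_arm([
  [[0,-19,0,0],[0,-19,0,0.133],[0,0,0,0.133],[0,0,40,0.133],[0,0,40,0.133],[0,0,40,0],[0,0,40,0],[0,0,25,0],[0,0,10,0],[0,0,0,0]],
], claw=1)

```text
time_s: 18.25
eef_pos: [0.4462, 0.3475, 0.0518]
ee_rot: [179.7, 0.2, -28.1]
contact_force: [0.6, 0.1, 0.2]
grip_width: 0.0851
finger_force: 0.0
```

Call:
move_arm([
  [[0,0,0,0],[0,0,0,0],[0,0,0,0],[0,0,0,0],[0,0,0,0],[0,0,0,0]],
], claw=0)

```text
time_s: 18.85
eef_pos: [0.4494, 0.3494, 0.0565]
ee_rot: [-179.8, -0.1, -28.1]
contact_force: [-0.0, -0.9, 6.3]
grip_width: 0.0414
finger_force: 59.9
```

Call:
move_arm([
  [[0,0,-5,0],[0,0,-5,0],[0,0,-10,0],[0,0,-10,0],[0,0,0,0],[0,0,0,0]],
])

```text
time_s: 19.45
eef_pos: [0.4483, 0.3488, 0.085]
ee_rot: [-179.9, -0.0, -28.1]
contact_force: [0.6, 0.0, -0.9]
grip_width: 0.0409
finger_force: 60.6
```

The force shows only the tile's weight, so the tray was left behind. I'll set the tile back on the mat at its old place.

Call:
move_arm([
  [[0,0,-40,0],[36,21.5,0,0],[36,21.5,0,0],[36,21.5,0,0],[36,21.5,0,0],[36,21.5,0,0],[36,21.5,0,0],[36,21,0,0],[35,21,0,0],[0,0,20,0]],
])

```text
time_s: 20.45
eef_pos: [0.6254, 0.0578, 0.1072]
ee_rot: [-179.9, -0.4, -28.3]
contact_force: [0.5, 0.2, -0.1]
grip_width: 0.0412
finger_force: 61.2
```

Call:
move_arm([
  [[0,0,20,0],[0,0,20,0],[0,0,8,0],[0,0,3,0],[0,0,3,0],[0,0,0,0]],
])

```text
time_s: 21.05
eef_pos: [0.6211, 0.0628, 0.0509]
ee_rot: [-180.0, -0.0, -28.1]
contact_force: [-0.2, -0.7, -0.2]
grip_width: 0.0416
finger_force: 60.9
```

Call:
move_arm([
  [[0,0,3,0],[0,0,3,0],[0,0,3,0],[0,0,2,0],[0,0,2,0],[0,0,2,0],[0,0,0,0]],
])

```text
time_s: 21.75
eef_pos: [0.6214, 0.0642, 0.0375]
ee_rot: [-179.9, -0.0, -28.1]
contact_force: [-5.6, 5.4, 13.7]
grip_width: 0.0412
finger_force: 69.9
```

Call:
move_arm([
  [[0,0,0,0],[0,0,0,0],[0,0,0,0],[0,0,0,0],[0,0,-20,0],[0,0,-40,0],[0,0,-35,0],[-30,0,0,0],[0,0,0,0]],
], claw=1)

```text
time_s: 22.65
eef_pos: [0.5927, 0.0779, 0.1311]
ee_rot: [-180.0, 0.0, -28.0]
contact_force: [-0.6, 0.1, -1.0]
grip_width: 0.0856
finger_force: 0.0
```

```bash
cat >> h.py <<'E'
def tiles(c,z=.013,show=True):
    """grey blobs on the dark mat -> world min-area rect / polygon"""
    g=cv2.cvtColor(c['img'],cv2.COLOR_RGB2GRAY); sat=c['img'].max(2).astype(int)-c['img'].min(2)
    m=((g>85)&(sat<30)).astype(np.uint8); m=cv2.morphologyEx(m,cv2.MORPH_OPEN,np.ones((5,5)))
    out=[]
    for k in cv2.findContours(m,cv2.RETR_EXTERNAL,cv2.CHAIN_APPROX_NONE)[0]:
        if cv2.contourArea(k)<700: continue
        P=np.float32([pt(c,u,v,z)[:2]*1000 for u,v in k[:,0]])
        A=cv2.contourArea(P)
        if not 900<A<2900: continue
        r=cv2.minAreaRect(P); pl=cv2.approxPolyDP(k,4,True)[:,0].tolist()
        out.append((r,A)); print('rect c',np.round(r[0],1),'wh',np.round(r[1],1),'ang',round(r[2],1),'area',round(A),'poly',pl)
    return out
E
python3 - <<'E'
from h import *
print('old w1');tiles(load('w1'));print('now');tiles(shot('wrist','w6'));s=readout.state();print(s['eef_pos'],s['ee_rot'])
E
```

```text
old w1
rect c [529.8  54. ] wh [45.5 45.3] ang 52.4 area 1601 poly [[313, 330], [346, 334], [352, 311], [379, 314], [386, 284], [325, 275]]
rect c [622.1  61.3] wh [46.2 46.5] ang 57.4 area 2085 poly [[245, 166], [242, 232], [309, 237], [316, 171]]
rect c [623.6 -28.3] wh [46.2 46.5] ang 85.5 area 1689 poly [[425, 86], [357, 114], [370, 152], [399, 141], [409, 168], [446, 154]]
now
rect c [529.5  54.1] wh [45.4 45.5] ang 52.2 area 1603 poly [[328, 241], [316, 299], [349, 304], [357, 279], [383, 283], [391, 251]]
rect c [633.1  57.5] wh [45.9 45.9] ang 60.9 area 2059 poly [[243, 108], [243, 179], [313, 181], [316, 109]]
rect c [623.4 -28.2] wh [46.1 46.1] ang 85.5 area 1674 poly [[434, 44], [363, 73], [376, 112], [406, 101], [416, 129], [454, 115]]
[0.59324971 0.07726361 0.13036586] [ 1.79988882e+02  1.98362592e-02 -2.80234464e+01]
```

The tile lies flat on the mat at (633,57.5), yaw -29°, and the blob detector works on it. Now back to mend the tray; I'll measure it with code from above.

Call:
move_arm([
  [[-34,-20,-17,0],[-34,-20,-17,0],[-34,-20,-17,0],[-34,-20,-17,0],[-34,-20,-17,0],[-33,-19,-17,0],[-33,-19,-17,-0.11],[0,0,0,-0.11],[0,0,0,-0.11],[0,0,0,0]],
])

```text
time_s: 23.7
eef_pos: [0.451, 0.3098, 0.2487]
ee_rot: [180.0, 0.0, -9.1]
contact_force: [0.5, -0.5, 0.9]
grip_width: 0.0856
finger_force: 0.0
```

```bash
cat >> h.py <<'E'
def cells(c,z=.004):
    i=c['img'].astype(int); b=cv2.GaussianBlur(c['img'],(3,3),0).astype(int)
    m=((b[...,2]-b[...,0]>8)&(b[...,2]-b[...,0]<60)&(b.max(2)>60)).astype(np.uint8)
    m=cv2.morphologyEx(m,cv2.MORPH_OPEN,np.ones((5,5)))
    for k in cv2.findContours(m,cv2.RETR_EXTERNAL,cv2.CHAIN_APPROX_NONE)[0]:
        if cv2.contourArea(k)<400: continue
        P=np.float32([pt(c,u,v,z)[:2]*1000 for u,v in k[:,0]]); r=cv2.minAreaRect(P); x=k[:,0]
        print('cell c',np.round(r[0],1),'wh',np.round(r[1],1),'ang',round(r[2],1),'A',round(cv2.contourArea(P)),'px',x.min(0),x.max(0),'poly',cv2.approxPolyDP(k,5,True)[:,0].tolist())
E
python3 - <<'E'
from h import *
print('w2 ref');cells(load('w2'));print('w5');cells(load('w5'));print('now');cells(shot('wrist','w7'));s=readout.state();print(s['eef_pos'],s['ee_rot'])
E
```

```text
w2 ref
cell c [505.  361.5] wh [159.8 159.9] ang 2.4 A 18790 px [58 16] [358 292] poly [[58, 20], [96, 291], [169, 286], [100, 284], [67, 27], [349, 24], [344, 163], [323, 162], [342, 155], [345, 30], [216, 31], [220, 157], [254, 163], [217, 161], [211, 29], [80, 33], [98, 162], [87, 170], [97, 172], [111, 277], [184, 277], [209, 254], [221, 253], [219, 170], [223, 222], [339, 223], [343, 169], [346, 251], [358, 18]]
w5
cell c [453. 381.] wh [156.9 159.2] ang 83.2 A 19832 px [130  78] [298 251] poly [[139, 78], [136, 104], [141, 86], [145, 90], [138, 162], [145, 164], [136, 165], [130, 234], [271, 251], [282, 188], [269, 187], [253, 205], [215, 185], [212, 176], [239, 139], [275, 160], [271, 183], [285, 185], [298, 114]]
cell c [591.9 358.8] wh [ 9.3 94.6] ang 2.1 A 689 px [182  17] [286  28] poly [[182, 18], [229, 28], [286, 27], [286, 18]]
now
cell c [450.1 384.9] wh [158.1 155.5] ang 81.1 A 22141 px [121 112] [285 263] poly [[284, 113], [121, 113], [130, 122], [138, 192], [209, 190], [137, 195], [146, 263], [285, 254], [285, 190], [215, 190], [285, 185]]
cell c [592.6 355.1] wh [ 9.1 86.3] ang 1.2 A 584 px [161  22] [253  46] poly [[252, 22], [161, 46], [253, 32]]
[0.45109967 0.30949275 0.24856648] [ 1.79955642e+02  4.28787493e-02 -9.30107833e+00]
```

```bash
python3 - <<'E'
from h import *
c=load('w7')
T=[(75,75,18),(75,-75,18),(-75,-75,18),(-75,75,18)]
print(fit6([(c,list(zip(T,[(121,112),(285,112),(285,254),(146,263)])))],[.45,.38,.01,.1,0,-.15]))
for p in [(285,112),(285,254)]: print(pt(c,*p,.018))
E
```

```text
(array([453.4, 381.6,  -8.3]), array([ 7.1, -4.6, -8.8]), array([[ 0.3,  2.9],
       [ 0.3, -0.5],
       [ 0.4, -0.1],
       [-3.1, -0.5]]))
[0.51458956 0.29500068 0.018     ]
[0.37677023 0.31652407 0.018     ]
```

Call:
move_arm([
  [[-18,1.5,40,0],[-18,1.5,40,0],[0,0,40,0],[0,0,40,0],[0,0,30,0],[0,0,15,0],[0,0,7,0],[0,0,3,0],[0,0,0,0]],
])

```text
time_s: 24.65
eef_pos: [0.4159, 0.3128, 0.0353]
ee_rot: [-179.9, -0.1, -9.2]
contact_force: [0.4, 0.1, -0.2]
grip_width: 0.0854
finger_force: 0.0
```

Call:
move_arm([
  [[0,0,0,0],[0,0,0,0],[0,0,0,0],[0,0,0,0],[0,0,0,0],[0,0,0,0],[0,0,0,0]],
], claw=0)

```text
time_s: 25.35
eef_pos: [0.4147, 0.3121, 0.0344]
ee_rot: [180.0, 0.0, -9.2]
contact_force: [-2.5, -4.5, 4.6]
grip_width: 0.0023
finger_force: 58.4
```

Call:
move_arm([
  [[0,6,0,0],[0,6,0,0],[0,7,0,0],[0,7,0,0],[0,7,0,0],[0,7,0,0],[0,7,0,0],[0,7,0,0],[0,0,0,0]],
])

```text
time_s: 26.25
eef_pos: [0.4063, 0.2581, 0.0345]
ee_rot: [180.0, -0.0, -9.2]
contact_force: [-0.5, -0.4, 5.7]
grip_width: 0.0019
finger_force: 60.4
```

Now I'll turn the tray +11.6° by the gripped wall.

Call:
move_arm([
  [[0,0,0,-0.04],[0,0,0,-0.04],[0,0,0,-0.04],[0,0,0,-0.04],[0,0,0,-0.042],[0,0,0,0],[0,0,0,0]],
])

```text
time_s: 26.95
eef_pos: [0.4069, 0.2582, 0.0345]
ee_rot: [179.9, -0.1, 2.3]
contact_force: [3.8, -3.5, 3.9]
grip_width: 0.0019
finger_force: 60.3
```

```bash
python3 - <<'E'
from h import *
print('ref');cells(load('side0'),.018);print('now side');cells(shot('side','s8'),.018)
print('wrist');cells(shot('wrist','w8'),.018);s=readout.state();print(s['eef_pos'],s['ee_rot'])
E
```

```text
ref
cell c [443.9 356.3] wh [69.1 62.9] ang 0.4 A 3979 px [284 307] [320 335] poly [[291, 307], [284, 328], [315, 335], [320, 313]]
cell c [515.7 356.3] wh [67.7 62.6] ang 0.0 A 3886 px [253 299] [287 326] poly [[261, 299], [253, 320], [281, 326], [287, 305]]
cell c [443.8 285.2] wh [64.1 68.7] ang 89.1 A 3970 px [295 284] [327 309] poly [[300, 284], [295, 303], [323, 309], [327, 289]]
cell c [516.1 285. ] wh [67.  63.7] ang 0.8 A 3868 px [265 277] [296 301] poly [[271, 277], [265, 296], [291, 301], [296, 282]]
cell c [ 617.4 -748. ] wh [269.5 213.1] ang 81.6 A 50098 px [304 102] [360 130] poly [[304, 121], [346, 130], [360, 109], [321, 102]]
now side
cell c [428.3 374.8] wh [142.3  63.9] ang 1.9 A 8489 px [272 312] [343 349] poly [[278, 312], [272, 334], [339, 349], [343, 325]]
cell c [430.4 303.1] wh [142.   64.2] ang 1.6 A 8262 px [282 288] [348 321] poly [[288, 288], [283, 308], [313, 308], [315, 315], [345, 321], [348, 300], [323, 294], [317, 299], [314, 292]]
cell c [ 642.9 -724.8] wh [331.2 173.6] ang 80.9 A 46777 px [298 102] [353 132] poly [[353, 107], [321, 102], [298, 128], [322, 132]]
wrist
cell c [439.3 318.7] wh [135.2 122.5] ang 1.7 A 11531 px [0 2] [288 351] poly [[287, 3], [0, 5], [0, 15], [277, 15], [276, 23], [93, 23], [111, 202], [272, 204], [272, 212], [99, 210], [77, 20], [0, 25], [0, 202], [88, 207], [0, 209], [0, 349], [74, 351], [113, 331], [102, 219], [114, 225], [125, 324], [184, 299], [199, 300], [207, 310], [223, 308], [237, 292], [243, 269], [259, 263], [263, 252], [274, 251], [282, 262]]
[0.4069037  0.25825483 0.03449875] [ 1.79915223e+02 -4.85755358e-02  2.35436355e+00]
```

The tray is flat again at about (432,333), yaw 2°. I'll tow it by its wall to just short of the corner.

Call:
move_arm([
  [[8,-2,0,0],[8,-2,0,0],[8,-2,0,0],[8,-2,0,0],[8,-2,0,0],[8,-2,0,0],[8,-3,0,0],[8,-3,0,0],[0,0,0,0],[0,0,0,0]],
])

```text
time_s: 28.05
eef_pos: [0.4677, 0.2794, 0.0339]
ee_rot: [179.9, 0.2, 2.4]
contact_force: [-4.3, -1.6, 8.7]
grip_width: 0.0018
finger_force: 62.5
```

Call:
move_arm([
  [[0,0,0,0],[0,0,0,0],[0,0,0,0],[0,0,-10,0],[0,0,-30,0],[0,15,-20,0],[0,0,0,0]],
], claw=0.5)

```text
time_s: 28.75
eef_pos: [0.4725, 0.2648, 0.0981]
ee_rot: [-179.9, -0.3, 2.4]
contact_force: [0.7, 0.4, 0.9]
grip_width: 0.0429
finger_force: 0.0
```

```bash
python3 - <<'E'
from h import *
cells(shot('side','s9'),.018);tiles(load('s9'))
E
```

```text
cell c [484.  395.8] wh [142.2  64.3] ang 3.0 A 8246 px [243 313] [314 350] poly [[250, 314], [244, 336], [273, 342], [280, 324], [278, 344], [309, 350], [313, 325], [281, 325], [280, 318]]
cell c [451.7 322.6] wh [69.5 64.7] ang 3.1 A 4082 px [286 295] [320 321] poly [[291, 295], [286, 316], [316, 321], [320, 300]]
cell c [524.2 326.6] wh [68.7 65.4] ang 3.2 A 4115 px [254 289] [288 314] poly [[261, 289], [254, 309], [283, 314], [288, 293]]
```

Call:
move_arm([
  [[25,16,0,0],[0,0,20,0],[0,0,25,0],[0,0,14,0],[0,0,5,0],[0,0,0,0],[0,-4,0,0],[0,-4,0,0],[0,-4,0,0],[0,0,0,0]],
], claw=0)

```text
time_s: 29.8
eef_pos: [0.4957, 0.2627, 0.0311]
ee_rot: [-180.0, -0.1, 2.4]
contact_force: [0.2, 0.3, -0.3]
grip_width: 0.0001
finger_force: 0.0
```

Call:
move_arm([
  [[0,-3,0,0],[0,-3,0,0],[0,-3,0,0],[0,-2,0,0],[0,-1,0,0],[0,0,0,0]],
])

```text
time_s: 30.4
eef_pos: [0.4949, 0.2704, 0.0305]
ee_rot: [179.6, 0.1, 2.5]
contact_force: [0.1, -17.6, 7.7]
grip_width: 0.0
finger_force: 9.0
```

Call:
move_arm([
  [[0,-1,0,0],[0,-1,0,0],[0,0,0,0],[0,12,0,0],[0,0,-35,0],[0,0,-35,0],[-35,-33,0,0],[-35,-33,0,0],[-35,-33,0,0],[0,0,0,0]],
])

```text
time_s: 31.4
eef_pos: [0.3816, 0.3613, 0.1]
ee_rot: [-179.9, 0.1, 2.7]
contact_force: [0.2, -0.8, -0.9]
grip_width: 0.0002
finger_force: 0.0
```

Call:
move_arm([
  [[0,0,0,0],[0,0,0,0],[0,0,0,0],[0,0,30,0],[0,0,30,0],[0,0,15,0],[0,0,5,0],[0,0,0,0]],
], claw=1)

```text
time_s: 32.2
eef_pos: [0.3863, 0.3578, 0.0199]
ee_rot: [180.0, 0.1, 2.4]
contact_force: [0.5, 0.4, 0.2]
grip_width: 0.0856
finger_force: 0.0
```

Call:
move_arm([
  [[5,0,0,0],[5,0,0,0],[5,0,0,0],[4,0,0,0],[4,0,0,0],[3,0,0,0],[3,0,0,0],[2,0,0,0],[1,0,0,0],[0,0,0,0]],
])

```text
time_s: 33.2
eef_pos: [0.4171, 0.3598, 0.0207]
ee_rot: [180.0, 0.2, 2.4]
contact_force: [-6.5, -0.5, 6.2]
grip_width: 0.0857
finger_force: 3.3
```

Call:
move_arm([
  [[1,0,0,0],[1,0,0,0],[1,0,0,0],[1,0,0,0],[0,0,0,0]],
])

```text
time_s: 33.7
eef_pos: [0.42, 0.3599, 0.0205]
ee_rot: [180.0, 0.3, 2.4]
contact_force: [-9.3, 0.1, 8.3]
grip_width: 0.0853
finger_force: 5.2
```

Call:
move_arm([
  [[1,0,0,0],[1,0,0,0],[1,0,0,0],[1,0,0,0],[0,0,0,0]],
])

```text
time_s: 34.2
eef_pos: [0.4203, 0.3599, 0.0204]
ee_rot: [179.9, 0.7, 2.4]
contact_force: [-24.5, -1.3, 20.9]
grip_width: 0.0855
finger_force: 12.6
```

Call:
move_arm([
  [[-15,0,0,0],[0,0,-50,0],[26,38.5,-30,0],[26,38.5,-30,0],[26,38.5,0,0],[26,38.5,0,0],[26,38.5,0,0],[26,38.5,0,0],[27,39,0,0],[27,39,0,0]],
])

```text
time_s: 35.2
eef_pos: [0.63, 0.0647, 0.1251]
ee_rot: [180.0, -0.1, 2.4]
contact_force: [0.4, 0.1, -0.6]
grip_width: 0.0856
finger_force: 0.0
```

Call:
move_arm([
  [[0,0,0,0.137],[0,0,0,0.137],[0,0,0,0.137],[0,0,0,0.137],[0,0,0,0],[0,0,0,0]],
])

```text
time_s: 35.8
eef_pos: [0.6288, 0.0665, 0.1248]
ee_rot: [-180.0, -0.0, -28.8]
contact_force: [0.8, 0.2, 0.2]
grip_width: 0.0854
finger_force: 0.0
```

```bash
python3 - <<'E'
from h import *
c=shot('side','s10');a=c['img'].astype(int);b=load('s3')['img'].astype(int)
print('s3');cells(load('s3'),.018);print('s10');cells(c,.018)
d=np.abs(a-b).max(2)[275:360,220:300];print('diff>40 px:',(d>40).sum(),d.max())
tiles(shot('wrist','w10'));s=readout.state();print(s['eef_pos'],s['ee_rot'])
E
```

```text
s3
cell c [465.2 399. ] wh [69.8 62.6] ang 2.2 A 4043 px [268 320] [305 350] poly [[275, 320], [268, 343], [300, 350], [305, 326]]
cell c [537.3 402. ] wh [68.8 62.9] ang 2.6 A 3956 px [235 313] [272 341] poly [[243, 313], [235, 335], [264, 341], [272, 318]]
cell c [503.9 330.1] wh [141.2  65.7] ang 2.3 A 7997 px [246 289] [310 322] poly [[246, 305], [275, 315], [279, 303], [278, 316], [302, 322], [310, 314], [306, 299], [284, 295], [280, 303], [280, 293], [253, 290]]
s10
cell c [465.5 397.7] wh [69. 63.] ang 2.2 A 4004 px [268 320] [305 349] poly [[275, 320], [268, 342], [300, 349], [305, 325]]
cell c [537.2 400.6] wh [67.5 62.7] ang 2.0 A 3896 px [235 312] [271 340] poly [[244, 312], [235, 334], [265, 340], [271, 318]]
cell c [468.3 326.9] wh [69.4 64.3] ang 2.5 A 4079 px [278 295] [312 321] poly [[284, 295], [278, 315], [308, 321], [312, 300]]
cell c [540.  330.1] wh [67.6 64.7] ang 2.9 A 3956 px [247 289] [280 314] poly [[254, 289], [247, 309], [275, 314], [280, 293]]
cell c [ 622.4 -718.4] wh [325.1 214.6] ang 81.4 A 52538 px [303 102] [360 136] poly [[303, 122], [337, 128], [334, 135], [341, 136], [360, 109], [321, 102]]
diff>40 px: 118 100
rect c [529.9  54. ] wh [45.4 45.5] ang 52.3 area 1485 poly [[327, 348], [360, 352], [367, 329], [393, 332], [388, 300], [339, 294]]
rect c [633.4  57.5] wh [46.3 45.8] ang 61.2 area 2084 poly [[254, 169], [256, 238], [324, 237], [325, 169]]
rect c [623.9 -28.3] wh [46.1 46.7] ang 85.7 area 1700 poly [[442, 105], [372, 133], [385, 171], [414, 160], [424, 186], [462, 172]]
[0.62870812 0.06663755 0.12467774] [-1.79995585e+02 -1.22562093e-02 -2.88311701e+01]
```

Call:
move_arm([
  [[8,6,20,0.003],[0,0,35,0],[0,0,22,0],[0,0,10,0],[0,0,4,0],[0,0,0,0]],
])

```text
time_s: 36.5
eef_pos: [0.633, 0.0576, 0.0339]
ee_rot: [-180.0, -0.0, -29.1]
contact_force: [0.1, 0.3, 0.1]
grip_width: 0.0855
finger_force: 0.0
```

Call:
move_arm([
  [[0,0,0,0],[0,0,0,0],[0,0,0,0],[0,0,0,0],[0,0,0,0],[0,0,0,0],[0,0,-10,0],[0,0,-30,0],[0,0,-30,0],[0,0,0,0]],
], claw=0)

```text
time_s: 37.5
eef_pos: [0.6365, 0.0575, 0.1099]
ee_rot: [-179.7, -0.5, -29.2]
contact_force: [0.6, 0.2, 1.1]
grip_width: -0.0004
finger_force: 0.0
```

The grip slid over the tile's top, so the tips sit higher than I assumed. I'll re-open, re-measure and go lower.

Call:
move_arm([
  [[-15,0,-10,0],[0,0,0,0],[0,0,0,0],[0,0,0,0],[0,0,0,0],[0,0,0,0]],
], claw=1)

```text
time_s: 38.1
eef_pos: [0.6195, 0.0647, 0.113]
ee_rot: [180.0, 0.0, -29.2]
contact_force: [0.4, -0.6, 0.4]
grip_width: 0.0846
finger_force: 0.0
```

```bash
python3 - <<'E'
from h import *
tiles(shot('wrist','w11'));s=readout.state();print(s['eef_pos'],s['ee_rot'])
E
```

```text
rect c [529.8  53.9] wh [45.6 45.6] ang 52.4 area 1512 poly [[321, 350], [356, 354], [363, 329], [391, 333], [387, 299], [333, 292]]
rect c [646.8  87. ] wh [46.2 46.5] ang 61.7 area 2084 poly [[187, 166], [193, 237], [265, 236], [262, 164]]
rect c [623.7 -28.3] wh [46.1 46.5] ang 85.5 area 1696 poly [[440, 90], [367, 121], [381, 162], [412, 150], [423, 178], [463, 162]]
[0.61954205 0.06467574 0.11305005] [ 1.79982588e+02  3.46229878e-02 -2.91739641e+01]
```

Call:
move_arm([
  [[13,-33,0,-0.012],[0,0,30,0],[0,0,30,0],[0,0,15,0],[0,0,9,0],[0,0,0,0],[0,0,0,0]],
])

```text
time_s: 38.85
eef_pos: [0.6478, 0.0872, 0.0306]
ee_rot: [-180.0, -0.1, -28.5]
contact_force: [0.6, -0.2, 0.2]
grip_width: 0.0856
finger_force: 0.0
```

Call:
move_arm([
  [[0,0,0,0],[0,0,0,0],[0,0,0,0],[0,0,0,0],[0,0,0,0],[0,0,0,0]],
], claw=0)

```text
time_s: 39.45
eef_pos: [0.6482, 0.0874, 0.0312]
ee_rot: [-179.9, -0.1, -28.5]
contact_force: [-0.8, -0.0, 6.1]
grip_width: 0.0435
finger_force: 61.6
```

Call:
move_arm([
  [[0,0,-30,0],[0,0,-40,0],[-33.5,-15,0,0],[-33.5,-15,0,0],[-33.5,-15,0,0],[-33.5,-15,0,0],[-33.5,-15,0,0],[-33.5,-15,0,0],[-33,-15,0,0],[-33,-15.5,0,0]],
])

```text
time_s: 40.45
eef_pos: [0.4685, 0.3214, 0.0995]
ee_rot: [180.0, 0.0, -28.5]
contact_force: [0.5, 0.6, -0.8]
grip_width: 0.0435
finger_force: 61.4
```

Call:
move_arm([
  [[0,0,0,-0.135],[0,0,0,-0.135],[0,0,0,-0.135],[0,0,0,-0.135],[0,0,20,0],[0,0,20,0],[0,0,10,0],[0,0,0,0],[0,0,0,0]],
])

```text
time_s: 41.35
eef_pos: [0.4699, 0.3206, 0.0498]
ee_rot: [-180.0, -0.0, 2.5]
contact_force: [-0.4, 0.1, -0.2]
grip_width: 0.0432
finger_force: 61.4
```

Call:
move_arm([
  [[1,0,5,0],[0,0,3,0],[0,0,0,0],[0,0,0,0]],
])

```text
time_s: 41.75
eef_pos: [0.4708, 0.3206, 0.0417]
ee_rot: [-180.0, -0.0, 2.5]
contact_force: [-0.5, 0.2, -1.5]
grip_width: 0.0436
finger_force: 61.4
```

Call:
move_arm([
  [[0,0,0,0],[0,0,0,0],[0,0,0,0],[0,0,0,0],[0,0,-2,0],[0,0,-2,0],[0,0,0,0]],
], claw=0.62)

```text
time_s: 42.45
eef_pos: [0.4711, 0.3207, 0.046]
ee_rot: [-180.0, -0.0, 2.5]
contact_force: [0.1, 0.2, 0.5]
grip_width: 0.0528
finger_force: 0.0
```

Call:
move_arm([
  [[0,0,-15,0],[0,0,-40,0],[-20,0,-45,0],[0,0,0,0]],
])

```text
time_s: 42.85
eef_pos: [0.4534, 0.3219, 0.1538]
ee_rot: [-179.7, -0.6, 2.5]
contact_force: [0.3, -0.4, 1.0]
grip_width: 0.0528
finger_force: 0.0
```

```bash
python3 - <<'E'
from h import *
c=shot('wrist','w12');d=shot('side','s12');tiles(c,.014);cells(d,.018);tiles(d,.014)
i=c['img'];s=readout.state();print(s['eef_pos'],s['ee_rot'])
cc=load('w2')
for q in [(470.8,321,.014),(443,321,.014),(498,321,.014),(470.8,293,.014)]:
    u,v=np.int32(proj(c,np.array([q[0]/1000,q[1]/1000,q[2]])));print(q,(u,v),i[v,u] if 0<=v<420 and 0<=u<560 else None)
E
```

```text
rect c [498.6 443.2] wh [97.  12.3] ang 2.0 area 1101 poly [[95, 65], [109, 205], [124, 205], [111, 64]]
cell c [465.1 397.6] wh [69.6 63.8] ang 3.0 A 4059 px [268 320] [305 349] poly [[275, 320], [268, 342], [300, 349], [305, 325]]
cell c [537.3 400.6] wh [68.5 63. ] ang 2.5 A 3984 px [235 312] [272 341] poly [[244, 312], [235, 334], [265, 341], [272, 318]]
cell c [540.5 329.9] wh [68.6 65.3] ang 2.9 A 4104 px [247 288] [281 314] poly [[255, 288], [247, 309], [275, 314], [281, 293]]
[0.45174257 0.32039863 0.148345  ] [-179.89123986   -0.24519614    2.48840886]
(470.8, 321, 0.014) (np.int32(283), np.int32(184)) [128 129 124]
(443, 321, 0.014) (np.int32(281), np.int32(221)) [108 125 133]
(498, 321, 0.014) (np.int32(285), np.int32(145)) [119 136 145]
(470.8, 293, 0.014) (np.int32(322), np.int32(186)) [109 126 135]
```

The tile lies in the middle of its compartment and the tray has not moved. Next is W1.

Call:
move_arm([
  [[5,49,0,0],[5,49,0,0],[5,49,0,0],[5,49,0,0],[5,49,0,0],[5,49,0,0],[5,49,0,0],[5,49,0,0],[5,49,0,0],[0,0,0,0.148]],
], claw=1)

```text
time_s: 43.95
eef_pos: [0.5146, -0.1247, 0.1448]
ee_rot: [179.9, 0.0, -6.3]
contact_force: [0.3, 1.1, 0.5]
grip_width: 0.0852
finger_force: 0.0
```

Call:
move_arm([
  [[0,0,0,0.148],[0,0,0,0.148],[0,0,0,0],[0,0,0,0],[0,0,0,0]],
])

```text
time_s: 44.45
eef_pos: [0.5144, -0.1187, 0.145]
ee_rot: [180.0, 0.1, -22.8]
contact_force: [0.8, 0.2, 0.3]
grip_width: 0.085
finger_force: 0.0
```

```bash
python3 - <<'E'
from h import *
tiles(shot('wrist','w13'));s=readout.state();print(s['eef_pos'],s['ee_rot'])
c=load('w12');i=c['img'].astype(int)
m=((abs(i[...,0]-i[...,2])<9)&(i.max(2)>95)).astype(np.uint8)[130:250,215:350]
for k in cv2.findContours(m,cv2.RETR_EXTERNAL,cv2.CHAIN_APPROX_NONE)[0]:
    if cv2.contourArea(k)>1000: P=np.float32([pt(c,u+215,v+130,.014)[:2]*1000 for u,v in k[:,0]]);print(cv2.minAreaRect(P))
E
```

```text
rect c [529.2  53. ] wh [46.3 46.9] ang 52.2 area 1693 poly [[35, 242], [31, 296], [63, 303], [66, 281], [92, 285], [94, 256]]
rect c [ 530.1 -130.1] wh [46.2 46.5] ang 73.7 area 2083 poly [[317, 146], [250, 153], [258, 217], [322, 210]]
rect c [622.9 -29.3] wh [46.4 46.1] ang 85.4 area 1676 poly [[49, 91], [64, 128], [90, 119], [102, 146], [136, 136], [110, 69]]
[ 0.51449812 -0.11874367  0.14517445] [ 1.79997668e+02  4.27927076e-02 -2.28284646e+01]
((469.85357666015625, 320.2806091308594), (44.902557373046875, 45.497657775878906), 2.603100538253784)
```

Call:
move_arm([
  [[18.5,4.5,0,-0.114],[0,0,40,0],[0,0,35,0],[0,0,25,0],[0,0,11,0],[0,0,5,0],[0,0,0,0],[0,0,0,0]],
])

```text
time_s: 45.3
eef_pos: [0.5312, -0.1307, 0.0311]
ee_rot: [180.0, -0.1, -16.4]
contact_force: [-0.2, 0.2, -0.1]
grip_width: 0.0857
finger_force: 0.0
```

Call:
move_arm([
  [[0,0,0,0],[0,0,0,0],[0,0,0,0],[0,0,0,0],[0,0,0,0],[0,0,0,0]],
], claw=0)

```text
time_s: 45.9
eef_pos: [0.5308, -0.1306, 0.0308]
ee_rot: [180.0, -0.1, -16.4]
contact_force: [-0.9, 1.3, 6.0]
grip_width: 0.0435
finger_force: 61.0
```

Call:
move_arm([
  [[0,0,-35,0],[0,0,-40,0],[-13,-48,0,0],[-13,-48,0,0],[-13,-48,0,0],[-13,-48,0,0],[-13,-48,0,0],[-13,-48,0,0],[-13,-48,0,0],[-13,-48,0,0]],
])

```text
time_s: 46.9
eef_pos: [0.5385, 0.2695, 0.1047]
ee_rot: [-180.0, -0.0, -16.4]
contact_force: [0.9, -0.5, -1.1]
grip_width: 0.0436
finger_force: 61.8
```

Call:
move_arm([
  [[-11.5,-55,0,-0.11]],
])

```text
out of range
```

Call:
move_arm([
  [[-6,-28,0,0],[-6,-27.5,0,-0.11],[0,0,0,-0.11],[0,0,0,-0.108],[0,0,0,0],[0,0,25,0],[0,0,25,0],[0,0,0,0],[0,0,0,0]],
])

```text
time_s: 47.8
eef_pos: [0.5427, 0.3236, 0.0543]
ee_rot: [180.0, 0.1, 2.2]
contact_force: [0.3, 0.6, -1.2]
grip_width: 0.0437
finger_force: 61.8
```

Call:
move_arm([
  [[0.5,0,8,0],[0,0,5,0],[0,0,0,0],[0,0,0,0]],
])

```text
time_s: 48.2
eef_pos: [0.5437, 0.3241, 0.0418]
ee_rot: [-180.0, -0.0, 2.3]
contact_force: [0.6, -0.2, 0.1]
grip_width: 0.0435
finger_force: 61.8
```

Call:
move_arm([
  [[0,0,0,0],[0,0,0,0],[0,0,0,0],[0,0,0,0],[0,0,-2,0],[0,0,-2,0],[0,0,0,0]],
], claw=0.62)

```text
time_s: 48.9
eef_pos: [0.544, 0.3242, 0.0461]
ee_rot: [-180.0, -0.0, 2.4]
contact_force: [0.3, -1.3, 0.7]
grip_width: 0.0532
finger_force: 0.0
```

Call:
move_arm([
  [[0,0,-20,0],[0,0,-40,0],[-35,0,-45,0],[-35,0,0,0],[-20,0,0,0],[0,0,0,0],[0,0,0,0]],
], claw=1)

```text
time_s: 49.6
eef_pos: [0.4582, 0.3207, 0.1454]
ee_rot: [-180.0, -0.1, 2.4]
contact_force: [0.3, 0.1, 0.3]
grip_width: 0.0855
finger_force: 0.0
```

```bash
cat >> h.py <<'E'
def intray(c):
    i=c['img'].astype(int); m=((abs(i[...,0]-i[...,2])<10)&(i.max(2)>95)).astype(np.uint8)
    m=cv2.morphologyEx(m,cv2.MORPH_OPEN,np.ones((7,7)))
    for k in cv2.findContours(m,cv2.RETR_EXTERNAL,cv2.CHAIN_APPROX_NONE)[0]:
        if cv2.contourArea(k)>700:
            P=np.float32([pt(c,u,v,.014)[:2]*1000 for u,v in k[:,0]]); r=cv2.minAreaRect(P)
            if 30<min(r[1])<max(r[1])<60: print('intray',np.round(r[0],1),np.round(r[1],1),round(r[2],1),round(cv2.contourArea(P)))
E
python3 - <<'E'
from h import *
intray(shot('wrist','w14'));cells(shot('side','s14'),.018);s=readout.state();print(s['eef_pos'],s['ee_rot'])
E
```

```text
intray [469.7 320.3] [44.7 45.6] 2.4 1987
intray [542.7 323.9] [44.9 45.7] 2.4 2015
intray [571.  432.3] [33.5 39. ] 1.4 424
cell c [500.9 399.3] wh [141.6  63.4] ang 2.2 A 8072 px [235 312] [305 349] poly [[236, 335], [265, 341], [270, 328], [269, 343], [300, 349], [305, 325], [275, 319], [271, 329], [271, 317], [244, 312]]
[0.45895664 0.32065737 0.14518431] [-1.79988496e+02 -4.80409015e-02  2.33752308e+00]
```

Both whole tiles lie flat in the tray. Now the rejects, B2 first.

Call:
move_arm([
  [[11,46,0,0],[11,46,0,0],[11,46,0,0],[11,46,0,0],[11,46,0,0],[12,46,0,0.14],[0,0,0,0.14],[0,0,0,0.14],[0,0,0,0.14],[0,0,0,0.14]],
])

```text
time_s: 50.7
eef_pos: [0.5371, 0.0466, 0.1447]
ee_rot: [180.0, 0.0, -38.2]
contact_force: [-0.0, 0.5, -0.4]
grip_width: 0.0859
finger_force: 0.0
```

Call:
move_arm([
  [[0,0,0,0],[0,0,35,0],[0,0,0,0]],
])

```text
time_s: 51.0
eef_pos: [0.5335, 0.0474, 0.106]
ee_rot: [179.8, 0.4, -37.6]
contact_force: [-0.8, -0.6, -1.2]
grip_width: 0.0851
finger_force: 0.0
```

```bash
python3 - <<'E'
from h import *
tiles(shot('wrist','w15'));s=readout.state();print(s['eef_pos'],s['ee_rot'])
E
```

```text
rect c [529.6  53.4] wh [46.1 45.4] ang 52.4 area 1667 poly [[238, 200], [241, 270], [280, 270], [283, 240], [314, 240], [314, 200]]
[0.53438873 0.04742587 0.10777197] [179.81053088   0.27517262 -37.61672153]
```

Call:
move_arm([
  [[2.5,-2,20,0],[0,0,30,0],[0,0,18,0],[0,0,8,0],[0,0,3,0],[0,0,0,0],[0,0,0,0]],
])

```text
time_s: 51.75
eef_pos: [0.5406, 0.0475, 0.0324]
ee_rot: [-179.9, -0.1, -37.7]
contact_force: [-0.1, -0.3, -0.1]
grip_width: 0.0855
finger_force: 0.0
```

Call:
move_arm([
  [[0,0,0,0],[0,0,0,0],[0,0,0,0],[0,0,0,0],[0,0,0,0],[0,0,0,0]],
], claw=0)

```text
time_s: 52.35
eef_pos: [0.5401, 0.0476, 0.0321]
ee_rot: [-180.0, -0.1, -37.7]
contact_force: [-1.3, -0.2, 5.5]
grip_width: 0.0433
finger_force: 60.0
```

Call:
move_arm([
  [[0,0,-50,0],[0,0,-50,0],[28,40.5,0,0],[28,40.5,0,0],[28,40.5,0,0],[28,40.5,0,0],[28,40.5,0,0],[28,40.5,0,0],[28,40.5,0,0],[29,40.5,0,0]],
])

```text
time_s: 53.35
eef_pos: [0.5184, -0.3482, 0.131]
ee_rot: [-180.0, 0.0, -37.8]
contact_force: [0.1, 0.2, -0.4]
grip_width: 0.043
finger_force: 61.5
```

```bash
python3 - <<'E'
from h import *
a=shot('wrist','w16')['img'];b=shot('side','s16')['img'];d=shot('scene','c16')['img']
im=np.zeros((600,800,3),np.uint8);im[:300,:400]=cv2.resize(a,(400,300),interpolation=3)
im[:300,400:]=cv2.resize(d[180:300,50:210],(400,300),interpolation=2)
im[300:,:400]=cv2.resize(b[110:230,250:410],(400,300),interpolation=2);im[300:,400:]=cv2.resize(b[260:380,215:375],(400,300),interpolation=2)
cv2.imwrite('pics/m4.png',im[:,:,::-1]);s=readout.state();print(s['eef_pos'],s['ee_rot'])
E
```

```text
[ 0.51814088 -0.34946294  0.13090955] [ 1.79981856e+02 -2.58396294e-02 -3.80094291e+01]
```

View pics/m4.png

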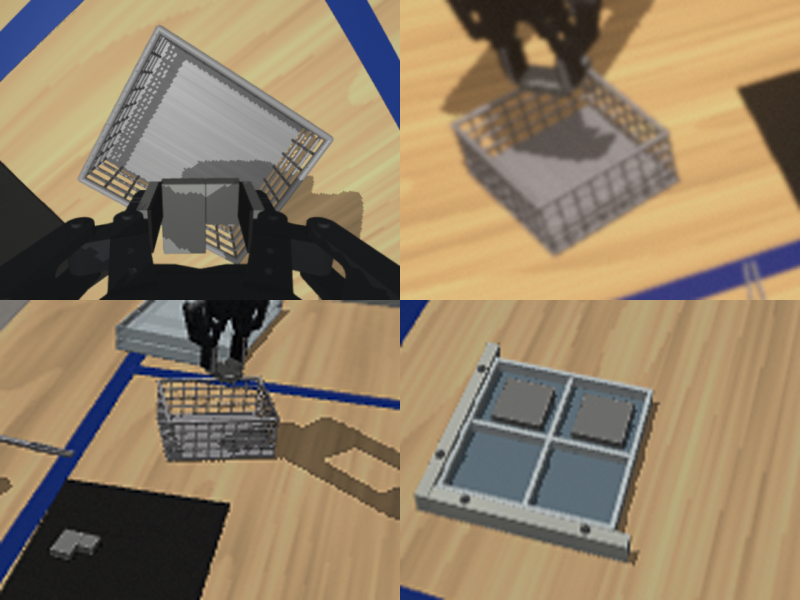

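The basket rim shows at wrist-panel corners (158,28), (332,135) and (80,180), and the tray looks right with both tiles in it. I'll fit the basket centre.

```bash
python3 - <<'E'
from h import *
c=load('w16');P=[pt(c,u*1.4,v*1.4,.06)[:2]*1000 for u,v in [(158,28),(332,135),(80,180),(242,262)]]
print(np.round(P,1),np.round((P[1]+P[2])/2,1),np.linalg.norm(P[0]-P[1]),np.linalg.norm(P[0]-P[2]))
E
```

```text
[[ 614.6 -386.9]
 [ 480.6 -441.5]
 [ 568.9 -269.4]
 [ 431.5 -325.3]] [ 524.8 -355.5] 144.70713267983635 126.04451652802565
```

Call:
move_arm([
  [[13,0,0,0],[0,0,30,0],[0,0,20,0],[0,0,12,0],[0,0,0,0]],
])

```text
time_s: 54.0
eef_pos: [0.5281, -0.352, 0.0666]
ee_rot: [-180.0, 0.3, -37.7]
contact_force: [1.1, 1.0, -0.4]
grip_width: 0.0431
finger_force: 61.6
```

Call:
move_arm([
  [[0,0,0,0],[0,0,0,0],[0,0,0,0],[0,0,0,0],[0,0,-30,0],[0,0,-40,0],[0,0,0,0]],
], claw=0.7)

```text
time_s: 54.7
eef_pos: [0.5325, -0.3571, 0.1464]
ee_rot: [180.0, -0.7, -37.8]
contact_force: [1.6, -1.0, 1.5]
grip_width: 0.0596
finger_force: 0.0
```

Call:
move_arm([
  [[-17,-46,0,0],[-17,-46,0,0],[-17,-46,0,0],[-17,-46,0,0],[-17,-46,0,0],[-17,-46,0,0],[-16,-45,0,-0.145],[0,0,0,-0.145],[0,0,0,-0.145],[0,0,0,-0.145]],
], claw=1)

```text
time_s: 55.7
eef_pos: [0.6326, -0.0274, 0.1389]
ee_rot: [180.0, -0.0, -4.1]
contact_force: [0.6, -0.5, -0.5]
grip_width: 0.0851
finger_force: 0.0
```

Call:
move_arm([
  [[-10,0,0,0],[0,0,0,0],[0,0,0,0]],
])

```text
time_s: 56.0
eef_pos: [0.6222, -0.0276, 0.1391]
ee_rot: [-180.0, -0.0, -4.7]
contact_force: [0.0, -0.1, -0.6]
grip_width: 0.0855
finger_force: 0.0
```

```bash
python3 - <<'E'
from h import *
tiles(shot('wrist','w17'));s=readout.state();print(s['eef_pos'],s['ee_rot'])
E
```

```text
rect c [624.  -28.7] wh [46.2 46.1] ang 85.3 area 1697 poly [[247, 177], [248, 212], [276, 213], [278, 240], [314, 239], [315, 176]]
[ 0.62238972 -0.02766082  0.13914206] [-1.79999776e+02 -1.66358247e-02 -4.67491108e+00]
```

Call:
move_arm([
  [[11.5,1,20,0],[0,0,40,0],[0,0,30,0],[0,0,14,0],[0,0,6,0],[0,0,0,0],[0,0,0,0]],
])

```text
time_s: 56.75
eef_pos: [0.6353, -0.0296, 0.0308]
ee_rot: [180.0, -0.2, -4.5]
contact_force: [0.7, 0.3, 0.2]
grip_width: 0.0853
finger_force: 0.0
```

Call:
move_arm([
  [[0,0,0,0],[0,0,0,0],[0,0,0,0],[0,0,0,0],[0,0,0,0],[0,0,0,0]],
], claw=0)

```text
time_s: 57.35
eef_pos: [0.635, -0.0296, 0.0305]
ee_rot: [180.0, -0.1, -4.5]
contact_force: [0.8, -0.0, 6.5]
grip_width: 0.0439
finger_force: 61.6
```

Call:
move_arm([
  [[0,0,-50,0],[0,0,-50,0],[-11,47.5,0,0],[-11,47.5,0,0],[-11,47.5,0,0],[-11,47.5,0,0],[-11,47.5,0,0],[-11,47.5,0,0],[-10,47,0,0],[0,0,0,0]],
])

```text
time_s: 58.35
eef_pos: [0.5297, -0.3603, 0.1294]
ee_rot: [179.8, -0.0, -4.9]
contact_force: [1.0, 0.1, 0.2]
grip_width: 0.0442
finger_force: 61.6
```

Call:
move_arm([
  [[0,0,0,0],[0,0,25,0],[0,0,20,0],[0,0,8,0],[0,0,0,0],[0,0,0,0]],
])

```text
time_s: 58.95
eef_pos: [0.5327, -0.3538, 0.0767]
ee_rot: [180.0, -0.0, -4.5]
contact_force: [0.1, -1.3, 0.3]
grip_width: 0.0437
finger_force: 61.6
```

Call:
move_arm([
  [[0,0,0,0],[0,0,0,0],[0,0,0,0],[0,0,0,0],[0,0,-30,0],[0,0,-40,0],[0,0,0,0]],
], claw=0.7)

```text
time_s: 59.65
eef_pos: [0.535, -0.357, 0.1531]
ee_rot: [179.6, -0.5, -4.5]
contact_force: [1.3, -0.4, 1.3]
grip_width: 0.0597
finger_force: 0.0
```

Call:
move_arm([
  [[-6.5,-49,0,0],[-6.5,-49,0,0],[-6.5,-49,0,0],[-6.5,-49,0,0],[-6.5,-49,0,0],[-6.5,-49,0,0],[-6.5,-49,0,0],[-6.5,-49,0,0],[-6.5,-49,0,0],[-6.5,-49,0,0]],
], claw=0)

```text
time_s: 60.65
eef_pos: [0.5054, 0.1411, 0.1461]
ee_rot: [-180.0, -0.0, -4.5]
contact_force: [0.1, -0.4, 0.2]
grip_width: -0.0001
finger_force: 0.0
```

Call:
move_arm([
  [[-7,-49,0,-0.12],[-7,-49,0,0],[-40,0,0,0],[-20,-40,0,0],[0,-30,0,0],[0,0,0,0],[0,0,0,0]],
])

```text
time_s: 61.35
eef_pos: [0.4307, 0.305, 0.1459]
ee_rot: [180.0, -0.0, 2.4]
contact_force: [0.1, 0.3, -0.3]
grip_width: -0.0
finger_force: 0.0
```

```bash
python3 - <<'E'
from h import *
c=shot('wrist','w18');d=shot('side','s18');e=shot('scene','c18')
intray(c);cells(d,.018);print('mat side');tiles(d)
s=readout.state();print(s['eef_pos'],s['ee_rot'])
# mat emptiness: fraction of bright px inside the mat polygon
for n,k in(('side',d),('scene',e)):
    P=[proj(k,[(569.7+x*.999-y*.035)/1000,(-28.8+x*.035+y*.999)/1000,.003]) for x,y in[(100,140),(-100,140),(-100,-140),(100,-140)]]
    m=np.zeros((420,560),np.uint8);cv2.fillPoly(m,[np.int32(P)],1);g=cv2.cvtColor(k['img'],7);print(n,'bright on mat',((g>80)&(m>0)).sum(),m.sum())
# gap between tray +y wall/bar in wrist view: profile across world y at 3 x
for x in (.45,.505,.56):
  print(x,[int(c['img'][int(round(v)),int(round(u))].sum()//3) for u,v in [proj(c,[x,y/1000+(x-.505)*.042,.019]) for y in range(426,446)]])
E
```

```text
intray [469.9 320.4] [45.7 45.3] 2.7 2023
intray [541.5 323.7] [42.8 45.7] 2.3 1919
cell c [465.3 397.8] wh [69.5 63.2] ang 2.8 A 4048 px [268 320] [305 349] poly [[275, 320], [268, 342], [300, 349], [305, 325]]
cell c [537.  400.5] wh [67.7 62.8] ang 2.8 A 3930 px [235 312] [271 341] poly [[244, 312], [235, 334], [265, 341], [271, 317]]
mat side
[0.43120887 0.30385638 0.14588203] [1.79975269e+02 9.89314628e-03 2.28717620e+00]
side bright on mat 155 3970
scene bright on mat 38 6469
0.45 [61, 122, 180, 186, 186, 182, 74, 56, 56, 60, 131, 161, 99, 67, 73, 76, 78, 79, 78, 77]
0.505 [120, 123, 178, 185, 185, 151, 94, 55, 55, 76, 128, 178, 179, 179, 178, 177, 176, 173, 175, 175]
0.56 [32, 32, 32, 32, 32, 30, 28, 29, 32, 36, 46, 53, 56, 62, 65, 67, 71, 73, 76, 78]
```

```bash
python3 - <<'E'
from h import *
for f in('s18','c18'):
    k=load(f);P=[proj(k,[(569.7+x*.999-y*.035)/1000,(-28.8+x*.035+y*.999)/1000,.003]) for x,y in[(100,140),(-100,140),(-100,-140),(100,-140)]]
    m=np.zeros((420,560),np.uint8);cv2.fillPoly(m,[np.int32(P)],1);g=cv2.cvtColor(k['img'],7)
    n,l,s,ce=cv2.connectedComponentsWithStats(((g>80)&(m>0)).astype(np.uint8))
    for i in range(1,n):
        if s[i,4]>5: u,v=ce[i];print(f,s[i],k['img'][int(v),int(u)],pt(k,u,v,.013)[:2])
    # basket contents: dark-grey vs floor statistics vs start
w=load('w16')
E
```

```text
s18 [299 190  37  16  96] [20 21 22] [ 0.53487168 -0.08799674]
s18 [319 207  11   4  31] [81 81 80] [ 0.4966003  -0.05804808]
s18 [312 243   5   5  23] [105 103 103] [0.48166908 0.10969532]
```

Call:
move_arm([
  [[35,29,0,0],[35,29,0,0],[0,0,40,0],[0,0,40,0],[0,0,22,0],[0,0,10,0],[0,0,3,0],[0,0,0,0],[0,0,0,0]],
])

```text
time_s: 62.4
eef_pos: [0.5046, 0.2501, 0.0327]
ee_rot: [-180.0, -0.2, 2.3]
contact_force: [0.1, 0.0, 0.7]
grip_width: -0.0001
finger_force: 0.0
```

Call:
move_arm([
  [[0,-5,0,0],[0,-5,0,0],[0,-4,0,0],[0,-3,0,0],[0,-2,0,0],[0,-1,0,0],[0,0,0,0]],
])

```text
time_s: 63.1
eef_pos: [0.5024, 0.2691, 0.0311]
ee_rot: [179.9, 0.0, 2.4]
contact_force: [-0.3, -5.0, 1.5]
grip_width: 0.0001
finger_force: 2.2
```

Call:
move_arm([
  [[0,-1,0,0],[0,-1,0,0],[0,-1,0,0],[0,0,0,0]],
])

```text
time_s: 63.5
eef_pos: [0.5023, 0.2712, 0.031]
ee_rot: [179.9, 0.0, 2.4]
contact_force: [-0.0, -9.4, 5.1]
grip_width: 0.0
finger_force: 4.2
```

Call:
move_arm([
  [[0,-1,0,0],[0,-1,0,0],[0,-1,0,0],[0,-1,0,0],[0,0,0,0]],
])

```text
time_s: 64.0
eef_pos: [0.5022, 0.272, 0.031]
ee_rot: [179.5, 0.1, 2.4]
contact_force: [-1.1, -22.7, 10.8]
grip_width: -0.0003
finger_force: 11.4
```

Call:
move_arm([
  [[0,4,0,0],[0,12,0,0],[0,0,-40,0],[0,0,-40,0],[0,0,-36,0],[-35,-24,0,0],[-35,-24,0,0],[0,0,0,0],[0,0,0,0]],
])

```text
time_s: 64.9
eef_pos: [0.4303, 0.3062, 0.147]
ee_rot: [-180.0, -0.0, 2.5]
contact_force: [0.2, -0.3, -0.6]
grip_width: -0.0003
finger_force: 0.0
```

```bash
python3 - <<'E'
from h import *
c=shot('wrist','w19');d=shot('side','s19');intray(c);cells(d,.018);print('ref s3');cells(load('s3'),.018)
s=readout.state();print(s['eef_pos'],s['ee_rot'])
for x in (.45,.48,.505):
  print(x,[int(c['img'][int(round(v)),int(round(u))].sum()//3) for u,v in [proj(c,[x,y/1000+(x-.505)*.042,.019]) for y in range(426,446)]])
for y in (.30,.33,.36,.40):
  print(y,[int(c['img'][max(0,int(round(v))),int(round(u))].sum()//3) for u,v in [proj(c,[x/1000-(y-.36)*.042,y,.019]) for x in range(568,590)]])
E
```

```text
intray [469.7 322.4] [45.1 45.6] 2.5 2030
intray [541.3 325.7] [43.  45.8] 2.3 1915
cell c [465.2 399.2] wh [69.9 62.2] ang 2.0 A 4026 px [268 320] [305 350] poly [[275, 320], [268, 343], [300, 350], [305, 326]]
cell c [537.4 402.2] wh [68.3 62.6] ang 2.4 A 3912 px [235 313] [271 341] poly [[243, 313], [235, 335], [264, 341], [271, 318]]
ref s3
cell c [465.2 399. ] wh [69.8 62.6] ang 2.2 A 4043 px [268 320] [305 350] poly [[275, 320], [268, 343], [300, 350], [305, 326]]
cell c [537.3 402. ] wh [68.8 62.9] ang 2.6 A 3956 px [235 313] [272 341] poly [[243, 313], [235, 335], [264, 341], [272, 318]]
cell c [503.9 330.1] wh [141.2  65.7] ang 2.3 A 7997 px [246 289] [310 322] poly [[246, 305], [275, 315], [279, 303], [278, 316], [302, 322], [310, 314], [306, 299], [284, 295], [280, 303], [280, 293], [253, 290]]
[0.43149861 0.30557408 0.14707647] [-1.79989588e+02 -3.75601662e-02  2.34633654e+00]
0.45 [61, 61, 60, 89, 142, 186, 184, 116, 79, 60, 124, 158, 111, 73, 75, 76, 79, 78, 78, 76]
0.48 [60, 60, 60, 74, 174, 184, 185, 179, 63, 61, 145, 175, 178, 178, 177, 177, 173, 171, 171, 171]
0.505 [185, 171, 123, 102, 154, 184, 181, 111, 76, 73, 122, 177, 179, 179, 178, 176, 174, 172, 175, 175]
0.3 [147, 147, 147, 147, 147, 147, 147, 147, 147, 147, 147, 147, 147, 147, 147, 147, 147, 147, 147, 147, 147, 147]
0.33 [148, 148, 148, 148, 149, 149, 149, 149, 149, 149, 149, 149, 149, 149, 149, 149, 149, 149, 149, 149, 149, 149]
0.36 [183, 183, 183, 183, 183, 183, 183, 183, 183, 183, 183, 183, 183, 183, 183, 183, 183, 183, 183, 183, 183, 183]
0.4 [131, 131, 131, 131, 131, 131, 131, 131, 131, 131, 131, 131, 131, 131, 131, 131, 130, 130, 130, 130, 130, 130]
```

```bash
python3 - <<'E'
from h import *
e=shot('scene','c20');a=e['img'].astype(int);b=load('scene0')['img'].astype(int)
m=(np.abs(a-b).max(2)>35).astype(np.uint8);m=cv2.morphologyEx(m,cv2.MORPH_OPEN,np.ones((2,2)))
n,l,s,ce=cv2.connectedComponentsWithStats(m)
for i in range(1,n):
    if s[i,4]>25: print(s[i].tolist(),np.round(pt(e,*ce[i],.005)[:2],3))
E
```

```text
[212, 0, 163, 193, 9042] [-0.048  0.339]
[326, 0, 65, 126, 4062] [-0.191  0.716]
[227, 4, 9, 11, 59] [-0.922  0.446]
[155, 7, 19, 20, 245] [-0.965  0.132]
[174, 6, 14, 13, 61] [-0.984  0.22 ]
[151, 13, 8, 26, 104] [-0.871  0.061]
[216, 73, 27, 16, 268] [-0.19   0.161]
[169, 87, 8, 6, 36] [-0.209 -0.03 ]
[237, 89, 17, 12, 108] [-0.067  0.185]
[157, 100, 10, 8, 50] [-0.126 -0.093]
[189, 113, 39, 19, 277] [0.076 0.011]
[192, 127, 71, 80, 2517] [ 0.308 -0.023]
[377, 146, 43, 32, 540] [0.499 0.416]
[361, 157, 16, 13, 72] [0.473 0.342]
[370, 170, 22, 13, 85] [0.539 0.338]
[273, 196, 21, 13, 205] [0.531 0.058]
[204, 215, 21, 15, 277] [ 0.528 -0.127]
[292, 215, 22, 16, 283] [0.62  0.066]
[256, 228, 25, 15, 250] [ 0.625 -0.028]
[109, 247, 21, 10, 96] [ 0.534 -0.358]
```

The only changes are the arm and its shadow, the tray area, the four emptied tile places and the inside of the basket. The jar, tape and tweezers are unchanged, so I'm handing in.

```bash
python3 -c "
from h import *
print(workorder.sign_off())"
```

```text
the job is handed in; nothing more can be done
None
```

I handed the job in at about 65 s: the tray is square and flush in its corner, both whole tiles lie flat in separate compartments, both broken ones were dropped in the basket, and the jar, tape and tweezers are unmoved. On the first placing the fingers wedged in the tray and lifted it with a tile inside, so I put that tile back on the mat, reseated the tray and began again, and nudged the tray flush once more at the end.

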